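Put the dried tissue grinders away

TASK

The tissue-grinder pestles on the keyhole drying rack are dry. Stand every mortar in the caddy pocket of its own size (all three, also one whose pestle is missing), and nest each pestle that is there fully home in the mortar of its size, collar resting on the rim: to get a pestle off, slide it along its slot to the wide end and lift it out. The pestles are clean and must not be dropped or laid on the bench; do not disturb the bottle, the beaker and the covered dish.

Things in the scene. Friction and masses are not known exactly. Their poses are not given: they have to be found in the camera images.
- pestle_small: Small pestle (may be absent), upright, 115 mm long. Origin: its tip, the lower end; z up its axis. White cone, 12 mm across at z 0, 28 at z 50 mm; steel rod 11 mm across, z 50..72; steel collar disc 58 mm across, z 72..77; black knob 22 mm across, z 77..115 (1 white dots on top). Starts hung in one of the rack's keyholes: collar on the plate, rod in the narrow slot, cone below.
- collar_small (a point): Centre of the underside of the small pestle's collar, 72 mm above the tip, on the axis; the knob spans 5 to 43 mm above it (None while the pestle is absent).
- mortar_small: Small mortar, loose white ceramic cup 82 mm tall, outside straight, 45 mm across, on a round foot 54 mm across, 7 mm thick; origin: centre of its underside, z up. Inside tapers like the small pestle's cone, 1.2 mm radial clearance. Pestle home: collar on the rim, 82 mm above the mortar's origin. Stow it before its pestle goes in: then knob and collar are in the way.
- pestle_medium: Medium pestle (may be absent), upright, 115 mm long. Origin: its tip, the lower end; z up its axis. White cone, 16 mm across at z 0, 35 at z 50 mm; steel rod 11 mm across, z 50..72; steel collar disc 64 mm across, z 72..77; black knob 27 mm across, z 77..115 (2 white dots on top). Starts hung in one of the rack's keyholes: collar on the plate, rod in the narrow slot, cone below.
- collar_medium (a point): Centre of the underside of the medium pestle's collar, 72 mm above the tip, on the axis; the knob spans 5 to 43 mm above it (None while the pestle is absent).
- mortar_medium: Medium mortar, loose white ceramic cup 82 mm tall, outside straight, 53 mm across, on a round foot 63 mm across, 7 mm thick; origin: centre of its underside, z up. Inside tapers like the medium pestle's cone, 1.2 mm radial clearance. Pestle home: collar on the rim, 82 mm above the mortar's origin. Stow it before its pestle goes in: then knob and collar are in the way.
- pestle_large: Large pestle (may be absent), upright, 115 mm long. Origin: its tip, the lower end; z up its axis. White cone, 20 mm across at z 0, 42 at z 50 mm; steel rod 11 mm across, z 50..72; steel collar disc 72 mm across, z 72..77; black knob 32 mm across, z 77..115 (3 white dots on top). Starts hung in one of the rack's keyholes: collar on the plate, rod in the narrow slot, cone below.
- collar_large (a point): Centre of the underside of the large pestle's collar, 72 mm above the tip, on the axis; the knob spans 5 to 43 mm above it (None while the pestle is absent).
- mortar_large: Large mortar, loose white ceramic cup 82 mm tall, outside straight, 61 mm across, on a round foot 72 mm across, 7 mm thick; origin: centre of its underside, z up. Inside tapers like the large pestle's cone, 1.2 mm radial clearance. Pestle home: collar on the rim, 82 mm above the mortar's origin. Stow it before its pestle goes in: then knob and collar are in the way.
- caddy_hole0 (a point): Centre of the mouth of the caddy pocket for the small mortar: a 62 mm square pocket, 36 mm deep, its floor 6 mm above the bench (1 black dots on the caddy's front below it).
- caddy_hole1 (a point): Centre of the mouth of the caddy pocket for the medium mortar: a 71 mm square pocket, 36 mm deep, its floor 6 mm above the bench (2 black dots on the caddy's front below it).
- caddy_hole2 (a point): Centre of the mouth of the caddy pocket for the large mortar: a 80 mm square pocket, 36 mm deep, its floor 6 mm above the bench (3 black dots on the caddy's front below it).
- caddy: Fixed wooden storage caddy, a block 98 x 253 x 42 mm standing on the bench, with three square pockets in a row along its y axis, growing in size towards +y; the gaps between pockets are 10 mm. Origin: centre of its underside; z up; its x axis runs across the row.
- rack: Fixed drying rack: level steel plate 130 (x) by 240 (y) mm, 5 mm thick, its top 110 mm above the bench, on four corner legs. Three keyholes go through it, 80 mm apart in y, each along the rack's x: wide end (52 mm square) at -x, then a narrow slot 16 mm wide to +x. Origin: on the bench under the plate; z up.
- keyhole0_wide (a point): Centre of the wide end (52 mm square) of keyhole 0, on the plate's top face. Cones pass through here, collars do not.
- keyhole0_end (a point): Closed end of the narrow slot of keyhole 0, on the plate's top face, 70 mm from the centre of the wide end.
- keyhole1_wide (a point): Centre of the wide end (52 mm square) of keyhole 1, on the plate's top face. Cones pass through here, collars do not.
- keyhole1_end (a point): Closed end of the narrow slot of keyhole 1, on the plate's top face, 70 mm from the centre of the wide end.
- keyhole2_wide (a point): Centre of the wide end (52 mm square) of keyhole 2, on the plate's top face. Cones pass through here, collars do not.
- keyhole2_end (a point): Closed end of the narrow slot of keyhole 2, on the plate's top face, 70 mm from the centre of the wide end.
- bottle: Bystander: closed reagent bottle, 60 mm in diameter, 150 mm tall. Origin at the centre of its underside.
- beaker: Bystander: open beaker, 80 mm in diameter, 90 mm tall. Origin at the centre of its underside.
- petri: Bystander: round covered dish, 90 mm in diameter, 16 mm tall. Origin at the centre of its underside.
Things that resemble listed ones, but are neither listed nor needed, are in the scene too. Leave any blue, purple or yellow look-alike of the mortar_large alone.

How it is judged:
By the outcome, as a careful person would: the job done as asked, in the order asked, and still so for the second after the job is handed in, with the robot touching nothing.
Of pestle_small, pestle_medium, pestle_large only 2 to 3 are there at a start; the rules pass over those that are not, and their reading is None.
At some moment in a run one of mortar_small, mortar_medium, mortar_large may be knocked a few centimetres aside while the robot is not near it.
It also fails if it takes over 210 s, if anything falls off the work surface, if the arm or the gripper's body presses on something with over 40 N, if the wrist force passes 120 N, or if a joint passes its speed limit or range.

ROBOT

A 6-joint arm with a two-finger parallel gripper is mounted at the origin on the work surface. World frame = base frame: x ahead of the robot, y to its left, z up, the work surface at z = 0. Lengths are in m, angles in rad, forces in N, time in s.
With the tool pointing down it reaches from about 0.3 to 0.875 m from the base axis. Payload 6.4 kg.
Tool frame: the origin (TCP) lies at the very end of the fingers, on their centre line; the grasp point (between the pads) lies 19 mm behind it; z points along the fingers, y is the direction in which the jaws open and shut (so a half turn about z gives the same grasp; the last joint's range is limited). The gripper opens to 85 mm and grips with 20 to 120 N. Pads are 22 mm wide; open, the fingers measure 114 mm over their backs; the gripper's body (76 mm by 85 mm) begins 54 mm behind the grasp point. The pads swing forward as they close: fully open they stand 13 mm farther back than shut.
Start: joints at [1.058, 0.181, 1.607, -0, 1.354, -0.206], TCP at [0.174, 0.548, 0.209] pointing down, gripper open.
Joint ranges: [-2.99, 2.99], [-0.89, 2.07], [0.3, 2.58], [-1.14, 4.28], [0, 2.63], [-3.12, 3.12]. Speed limits (rad/s): [2.57, 2.57, 3.01, 3.14, 3.14, 3.14].

INTERFACE

Orientations are given as a unit quaternion [w, x, y, z].
In Python, from bench import telemetry, imaging, ctrl gives the robot as it stands.
- The arm moves only by the shell command python3 -m pendant 'ROWS' [OPENING]. ROWS is JSON, a list that holds one entry, the list of rows, each a list of 6 numbers: the shift along the tool's x, y, z in units of 200 mm (1.0 is 200 mm), then the turn, a rotation vector about the tool's x, y, z in units of pi rad (1.0 is pi rad). In form: [[[tx, ty, tz, rx, ry, rz], ...]]. A call has 1 to 12 rows; each row shifts and turns the pose as measured when the row begins, along the tool's axes as they then stand; what a row does not reach is not made up. A row lasts 1/8 s, in which the tool goes at most 62.5 mm and 10.7 degrees, less where a joint would pass 70% of its speed; a pose out of reach is approached as far as the arm can. A call with a number of a shift or a turn outside -1 to 1 is refused whole. A call with a gripper value outside its range is refused whole. OPENING is the closure, from 0 (fully open) to 1 (shut), set as the call begins (- or left out, the last holds). The fingers move at their own pace and stop on an object; the grip force is fixed at half the most. Time passes only in rows, so rows that do not move let the fingers close. It gives the time, the measured TCP pose, the force and the opening at its end, in the units of the state.
- telemetry.get_obs(): the state, without advancing time (a new reading comes with each control period).
- imaging.camera(name): name is "scene" or "top"; returns a dict with "pixels" (420x560x3 uint8, blue, green, red), "vfov" (degrees; the focal length in pixels is half the picture's height over the tangent of half this angle, whatever the lens; pixels are square), "cx", "cy" (the principal point, pixels), "R" (3x3) and "t" (3): a world point X has camera coordinates R X + t. Camera axes: x right, y down, z forward; pixel columns grow to the right and rows downward; lengths in m; the calibration is good to about 2 mm. A picture is of the moment at which its call begins. There is no depth.
- ctrl.hand_in(): hands the job in, once; it reports no verdict.
The state is a dict: "time_s": time; "q": joint angles; "dq": joint speeds; "joint_efforts": joint torques, N m; "eef_pos": TCP position; "eef_rot": TCP orientation; "wrist_force": force on the tool from outside, world axes, zero at the start; "torque": the same for the moment, N m; "opening": opening from 0.0 (shut) to 1.0 (fully open).
Only numpy, scipy, OpenCV 4.12 (cv2) and the standard library are available. Lean on these libraries where they do the work, as an engineer would, in place of code of your own. Each camera call takes 0.05 s, during which the arm holds its last target.

## Working session

There is one attempt and no reset: what is moved stays moved. The work goes in short steps, Python scripts to look and compute and a shell command to move; the robot and the scene stay as the last step left them, time stands still between calls to the robot, and variables do not carry over. Pictures are saved under pics/ and viewed, and the job is handed in when it is done.

```bash
ls; mkdir -p pics
cat > h.py <<'E'
import numpy as np, cv2
from bench import telemetry, imaging, ctrl
def cam(n):
    c=imaging.camera(n); h=c["pixels"].shape[0]
    c["f"]=h/2/np.tan(np.radians(c["vfov"])/2); c["R"]=np.array(c["R"]);c["t"]=np.array(c["t"]); return c
def proj(c,X):
    p=c["R"]@np.array(X,float)+c["t"]; return np.array([c["cx"]+c["f"]*p[0]/p[2], c["cy"]+c["f"]*p[1]/p[2]])
def back(c,u,v,z):
    d=c["R"].T@np.array([(u-c["cx"])/c["f"],(v-c["cy"])/c["f"],1.]); o=-c["R"].T@c["t"]
    return o+d*(z-o[2])/d[2]
E
python3 - <<'E'
from h import *
for n in("scene","top"):
    c=cam(n); cv2.imwrite(f"pics/{n}0.png",cv2.resize(c["pixels"],(800,600),interpolation=cv2.INTER_CUBIC)); print(n,c["f"],c["cx"],c["cy"],-c["R"].T@c["t"],c["R"].round(3).tolist(), [k for k in c])
print(telemetry.get_obs())
E
```

```text
pics
scene 447.7450029639344 282.26668901830794 212.05464476733522 [ 1.0446552  -0.62811036  0.73888941] [[0.797, 0.604, 0.021], [0.399, -0.5, -0.768], [-0.453, 0.621, -0.64]] ['pixels', 'vfov', 'cx', 'cy', 'R', 't', 'f']
top 380.8755587168238 276.7574523005238 211.22289086226922 [ 0.47030863 -0.02370538  1.03056387] [[0.011, -1.0, -0.028], [-0.993, -0.007, -0.119], [0.119, 0.03, -0.992]] ['pixels', 'vfov', 'cx', 'cy', 'R', 't', 'f']
{'time_s': 0.1, 'q': array([ 1.05768218e+00,  1.81485748e-01,  1.60790554e+00,  7.15918431e-06,
        1.35380403e+00, -2.06301038e-01]), 'dq': array([-0.00052961, -0.00168489, -0.00368717, -0.00121438,  0.00109827,
        0.00094613]), 'joint_efforts': array([ 1.13080673e-04, -4.45875156e+01, -3.52235055e+01, -2.63120164e-04,
        4.23824953e-03,  6.05527634e-05]), 'eef_pos': array([0.17337746, 0.54768035, 0.20836478]), 'eef_rot': array([-2.85340110e-04,  1.52806277e-01,  9.88255837e-01, -7.48814882e-04]), 'wrist_force': array([-0.16266907, -0.18801194,  0.3451398 ]), 'torque': array([0.00039348, 0.01944205, 0.00618167]), 'opening': 1.0019823582292895}
```

View pics/scene0.png

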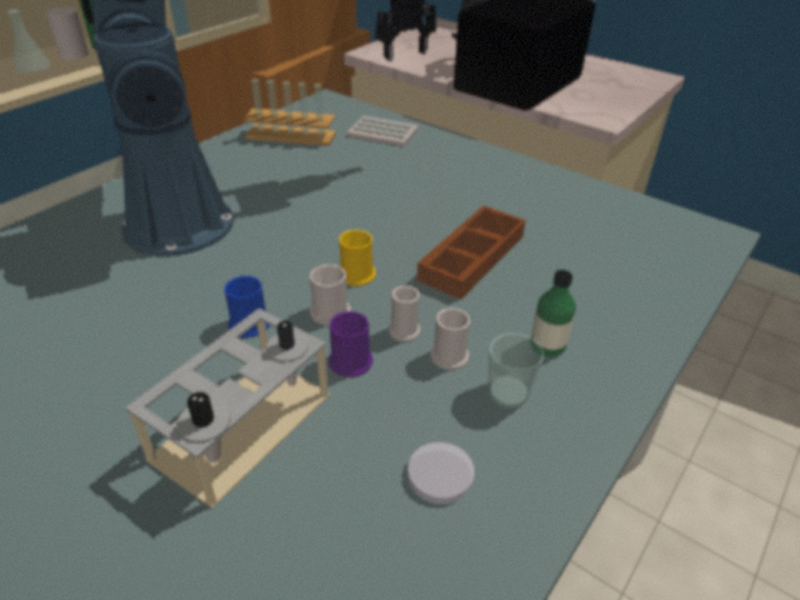

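View pics/top0.png

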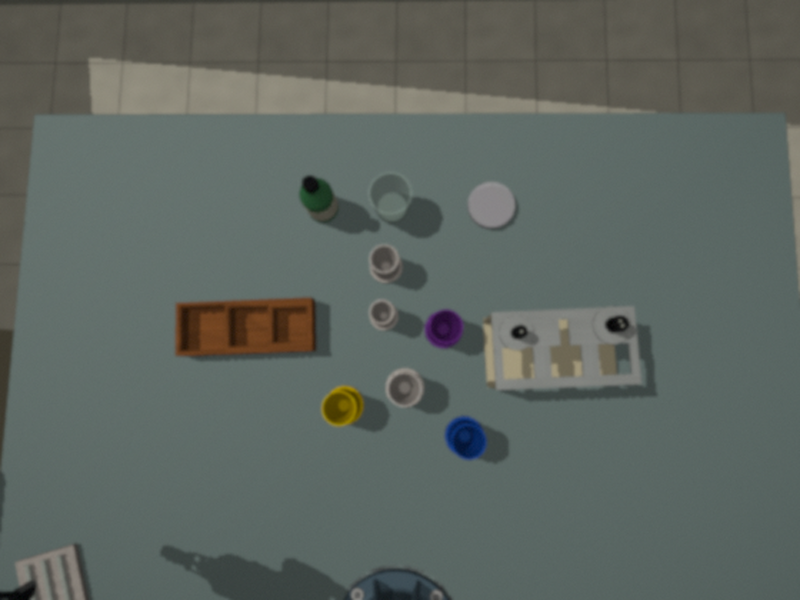

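Run:
```python
from h import *
c=cam("top"); p=c["pixels"]
def crop(n,p,u0,u1,v0,v1,s):
    im=cv2.resize(p[v0:v1,u0:u1],None,fx=s,fy=s,interpolation=cv2.INTER_CUBIC)
    im=cv2.convertScaleAbs(im,alpha=1.4)
    for u in range(u0,u1,10):
        L=10 if u%50 else 600
        cv2.line(im,((u-u0)*s,0),((u-u0)*s,8 if u%50 else 20),(0,255,255),1)
        if u%50==0: cv2.putText(im,str(u),((u-u0)*s,30),0,.4,(0,255,255),1)
    for v in range(v0,v1,10):
        cv2.line(im,(0,(v-v0)*s),(8 if v%50 else 20,(v-v0)*s),(0,255,255),1)
        if v%50==0: cv2.putText(im,str(v),(22,(v-v0)*s),0,.4,(0,255,255),1)
    cv2.imwrite(f"pics/{n}.png",im)
crop("ta",p,110,300,160,320,4)
crop("tb",p,290,460,200,290,4)
c=cam("scene");p=c["pixels"]
crop("sa",p,200,390,140,280,4)
crop("sb",p,80,250,200,360,4)
```

```text
(no output)
```

View pics/ta.png

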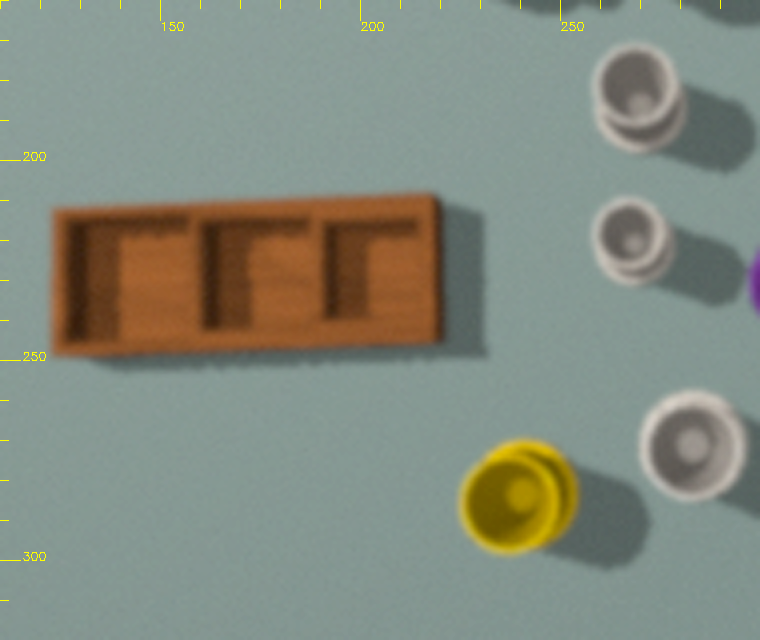

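View pics/tb.png

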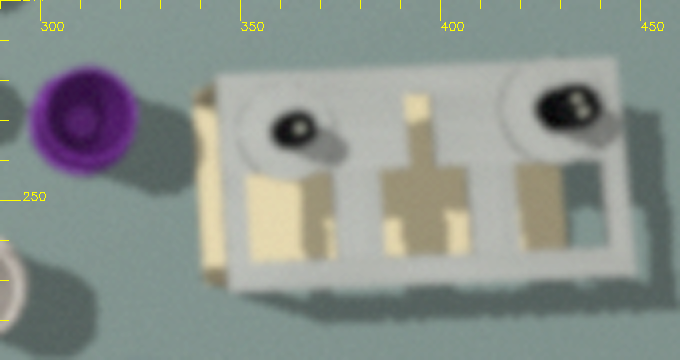

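View pics/sa.png

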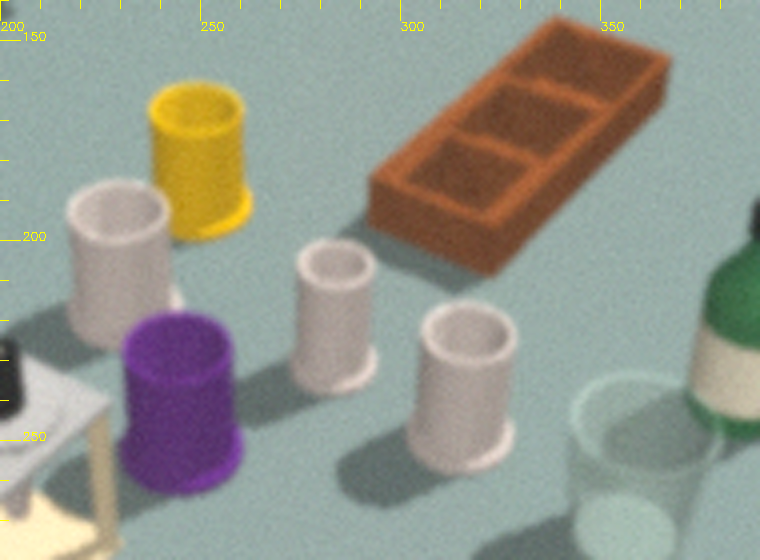

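View pics/sb.png

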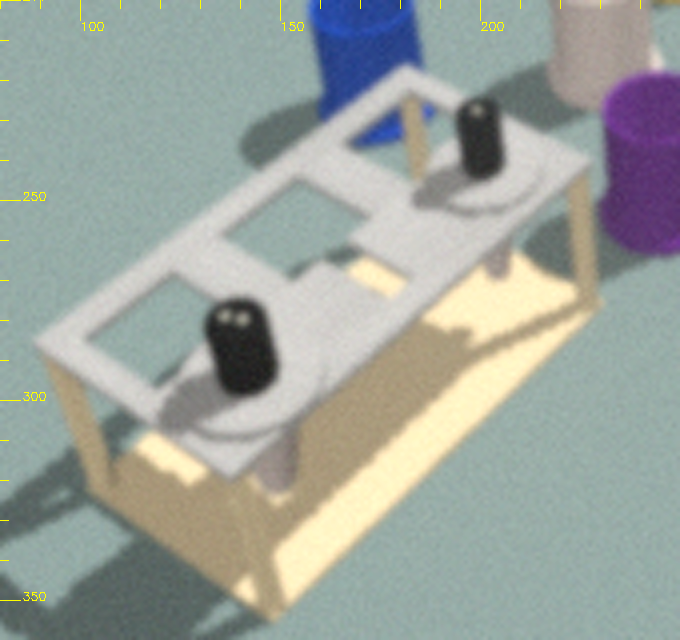

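```bash
cat >> h.py <<'E'
from scipy.optimize import minimize
def circ(c,x,y,z,r,n=40):
    a=np.linspace(0,2*np.pi,n,endpoint=False)
    return np.array([proj(c,[x+r*np.cos(t),y+r*np.sin(t),z]) for t in a])
MD=dict(small=(.045,.054),medium=(.053,.063),large=(.061,.072))
def sil(c,x,y,size,z0=0,S=4,shape=None):
    d,f=MD[size]; m=np.zeros((420*S,560*S),np.uint8)
    for pts in([circ(c,x,y,z0+.082,d/2),circ(c,x,y,z0,d/2)],[circ(c,x,y,z0,f/2),circ(c,x,y,z0+.007,f/2)]):
        h=cv2.convexHull(((np.vstack(pts)+.5)*S).astype(np.float32)).astype(np.int32); cv2.fillPoly(m,[h],1)
    return cv2.resize(m.astype(np.float32),(560,420),interpolation=cv2.INTER_AREA)
def white(c):
    p=c["pixels"].astype(float); p=cv2.GaussianBlur(p,(3,3),.7); return p[...,2]-p[...,1]
def fitm(cs,x,y,size,z0=0,thr=None):
    ws=[np.clip((white(c)+6)/12,0,1) for c in cs]
    def cost(q):
        s=0
        for c,w in zip(cs,ws):
            u,v=proj(c,[x,y,.04]).astype(int); sl=(slice(max(v-45,0),v+45),slice(max(u-45,0),u+45))
            m=sil(c,q[0],q[1],size,z0)[sl]; ww=w[sl]
            # local band only
            k=cv2.dilate(m,np.ones((7,7)))
            s+=np.sum(k*np.abs(m-ww))/m.sum()
        return s
    r=minimize(cost,[x,y],method="Nelder-Mead",options=dict(initial_simplex=[[x,y],[x+.008,y],[x,y+.008]],xatol=2e-4,fatol=1e-4))
    return r.x,r.fun
E
python3 - <<'E'
from h import *
cs=[cam("scene"),cam("top")]
for n,uv in(("small",(267,220)),("medium",(268.,181)),("large",(283,271))):
    p0=back(cs[1],*uv,.082)
    print(n,p0.round(4))
    for sz in MD:
        print('  ',sz,*[ (r[0].round(4),round(r[1],3)) for r in (fitm(cs,p0[0],p0[1],sz),fitm(cs[:1],p0[0],p0[1],sz),fitm(cs[1:],p0[0],p0[1],sz))])
c=cs[1]
for p in((122,213),(219,208.5),(220,245.5),(124,249)): print('caddy',back(c,*p,.042).round(4))
for p in((344.5,219),(443,215),(448,269),(347,273)): print('rack',back(c,*p,.110).round(4))
E
```

```text
small [0.5619 0.0287 0.082 ]
   small (array([0.5666, 0.03  ]), np.float64(0.35)) (array([0.5664, 0.0312]), np.float64(0.074)) (array([0.5666, 0.0287]), np.float64(0.268))
   medium (array([0.5644, 0.0297]), np.float64(0.689)) (array([0.5637, 0.0296]), np.float64(0.24)) (array([0.5663, 0.0273]), np.float64(0.449))
   large (array([0.5606, 0.0267]), np.float64(0.941)) (array([0.5633, 0.0252]), np.float64(0.372)) (array([0.5626, 0.0218]), np.float64(0.569))
medium [0.6612 0.0276 0.082 ]
   small (array([0.6621, 0.0259]), np.float64(0.46)) (array([0.663 , 0.0266]), np.float64(0.151)) (array([0.6625, 0.0257]), np.float64(0.304))
   medium (array([0.6618, 0.0269]), np.float64(0.349)) (array([0.6621, 0.0274]), np.float64(0.065)) (array([0.6616, 0.0257]), np.float64(0.279))
   large (array([0.6575, 0.0292]), np.float64(0.65)) (array([0.6575, 0.0303]), np.float64(0.218)) (array([0.657 , 0.0268]), np.float64(0.429))
large [ 0.4361 -0.0125  0.082 ]
   small (array([ 0.4388, -0.0049]), np.float64(1.015)) (array([ 0.4258, -0.0126]), np.float64(0.311)) (array([ 0.4417, -0.0084]), np.float64(0.547))
   medium (array([ 0.4326, -0.0128]), np.float64(0.562)) (array([ 0.4305, -0.0113]), np.float64(0.233)) (array([ 0.4361, -0.0125]), np.float64(0.317))
   large (array([ 0.4346, -0.012 ]), np.float64(0.429)) (array([ 0.4354, -0.0111]), np.float64(0.188)) (array([ 0.4335, -0.0125]), np.float64(0.234))
caddy [0.5812 0.4151 0.042 ]
caddy [0.5951 0.1577 0.042 ]
caddy [0.4982 0.1523 0.042 ]
caddy [0.4865 0.4041 0.042 ]
rack [ 0.5631 -0.1603  0.11  ]
rack [ 0.5747 -0.396   0.11  ]
rack [ 0.4464 -0.4024  0.11  ]
rack [ 0.4342 -0.1649  0.11  ]
```

```bash
cat >> h.py <<'E'
def hullmask(c,P,S=4):
    m=np.zeros((420*S,560*S),np.uint8)
    pts=np.array([proj(c,p) for p in P])
    cv2.fillPoly(m,[cv2.convexHull(((pts+.5)*S).astype(np.float32)).astype(np.int32)],1)
    return cv2.resize(m.astype(np.float32),(560,420),interpolation=cv2.INTER_AREA)
def box(x,y,a,lx,ly,z0,z1):
    return [[x+np.cos(a)*i*lx/2-np.sin(a)*j*ly/2,y+np.sin(a)*i*lx/2+np.cos(a)*j*ly/2,z] for i in(-1,1) for j in(-1,1) for z in(z0,z1)]
def fit(cs,masks,gen,q0,dq):
    q0=np.array(q0,float)
    k=[cv2.dilate(hullmask(c,gen(q0)),np.ones((11,11)))>0 for c in cs]
    def cost(q):
        return sum(np.abs(hullmask(c,gen(q))-m)[kk].sum()/kk.sum() for c,m,kk in zip(cs,masks,k))
    sx=[q0]+[q0+np.eye(len(q0))[i]*dq[i] for i in range(len(q0))]
    r=minimize(cost,q0,method="Nelder-Mead",options=dict(initial_simplex=sx,xatol=1e-4,fatol=1e-5)); return r.x,r.fun
def knob(x,y,r,z0,z1):
    a=np.linspace(0,2*np.pi,30); return [[x+r*np.cos(t),y+r*np.sin(t),z] for t in a for z in(z0,z1)]
E
python3 - <<'E'
from h import *
cs=[cam("scene"),cam("top")]
P=[c["pixels"].astype(float) for c in cs]
brown=[np.clip((p[...,2]-p[...,0]-5)/30,0,1) for p in P]
for s in([0,1],[0],[1]):
    r=fit([cs[i] for i in s],[brown[i] for i in s],lambda q:box(q[0],q[1],q[2],.098,.253,0,.042),[.541,.281,.05],[.006,.006,.04]); print("caddy",r[0].round(4),round(r[1],4))
blk=[np.clip((75-p.max(2))/40,0,1) for p in P]
for nm,uv in(("+y",(363.5,231.5)),("-y",(431,226))):
    p0=back(cs[1],*uv,.15)
    for R in(.011,.0135,.016):
        print(nm,R,[ (lambda r:(r[0].round(4).tolist(),round(r[1],4)))(fit([cs[i] for i in s],[blk[i] for i in s],lambda q:knob(q[0],q[1],R,.115,.153),p0[:2],[.006,.006])) for s in([0,1],[0],[1])])
from scipy.optimize import least_squares
def corners(q): 
    x,y,a=q; return [[x+np.cos(a)*i*.065-np.sin(a)*j*.12,y+np.sin(a)*i*.065+np.cos(a)*j*.12,.110] for i,j in((1,1),(1,-1),(-1,-1),(-1,1))]
mt=np.array([(344.5,219),(443,215),(448,269),(347,273)])-.375
ms=np.array([(227.5,240),(138,319.5),(88.7,285.5),(181.2,216.7)])-.375
for nm,s in(("both",[0,1]),("scene",[0]),("top",[1])):
    f=lambda q:np.concatenate([np.array([proj(cs[i],X) for X in corners(q)])-[ms,mt][i] for i in s]).ravel()
    r=least_squares(f,[.504,-.281,.05]); print("rack",nm,r.x.round(4),np.abs(r.fun).max().round(2), r.fun.round(1).tolist())
E
```

```text
caddy [0.5421 0.287  0.0455] 0.0295
caddy [0.5409 0.2872 0.0508] 0.0103
caddy [0.5425 0.2866 0.0492] 0.0118
+y 0.011 [([0.5299, -0.1979], np.float64(0.2283)), ([0.5274, -0.1968], np.float64(0.1273)), ([0.529, -0.1983], np.float64(0.0981))]
+y 0.0135 [([0.5278, -0.1951], np.float64(0.3475)), ([0.5257, -0.195], np.float64(0.1883)), ([0.5321, -0.1998], np.float64(0.1599))]
+y 0.016 [([0.5302, -0.1932], np.float64(0.4548)), ([0.5296, -0.192], np.float64(0.2453)), ([0.5296, -0.1921], np.float64(0.2088))]
-y 0.011 [([0.5443, -0.3584], np.float64(0.1229)), ([0.5454, -0.3584], np.float64(0.064)), ([0.5442, -0.3589], np.float64(0.0539))]
-y 0.0135 [([0.5419, -0.3565], np.float64(0.2295)), ([0.5436, -0.3569], np.float64(0.1221)), ([0.5431, -0.3583], np.float64(0.1066))]
-y 0.016 [([0.543, -0.3559], np.float64(0.3637)), ([0.5417, -0.357], np.float64(0.194)), ([0.5442, -0.3546], np.float64(0.1669))]
rack both [ 0.5064 -0.2801  0.0536] 1.1 [0.6, -0.3, -0.5, -0.3, -0.8, -0.1, 0.1, -0.9, -1.1, -0.4, 0.5, -0.9, 0.8, -0.3, -0.1, 0.0]
rack scene [ 0.5073 -0.2804  0.0571] 0.71 [0.7, -0.2, -0.0, 0.1, -0.6, 0.4, 0.0, -0.7]
rack top [ 0.5056 -0.28    0.0489] 1.02 [-1.0, -0.2, 0.7, -0.3, 0.6, 0.4, -0.3, 0.1]
```

```bash
cat >> h.py <<'E'
def over(name,c,polys,u0,u1,v0,v1,s=4):
    im=cv2.resize(c["pixels"][v0:v1,u0:u1],None,fx=s,fy=s,interpolation=cv2.INTER_CUBIC); im=cv2.convertScaleAbs(im,alpha=1.4)
    for col,pts in polys:
        q=np.array([proj(c,p) for p in pts]); q=((q-[u0,v0]+.5)*s-.5); cv2.polylines(im,[np.round(q*8).astype(np.int32)],True,col,1,cv2.LINE_AA,3)
    cv2.imwrite(f"pics/{name}.png",im)
def ring(x,y,z,r): 
    a=np.linspace(0,2*np.pi,40); return [[x+r*np.cos(t),y+r*np.sin(t),z] for t in a]
RACK=np.array([.5064,-.280,.053]); CAD=np.array([.5418,.287,.049])
def loc(F,x,y,z): a=F[2]; return [F[0]+np.cos(a)*x-np.sin(a)*y,F[1]+np.sin(a)*x+np.cos(a)*y,z]
E
cat > ov.py <<'E'
from h import *
import sys
Y=(0,255,255);G=(0,255,0);M=(255,0,255)
def go(tag,wx=-.03):
    for n,w1,w2 in(("top",(330,460,205,285),(110,300,160,320)),("scene",(80,250,200,360),(200,390,140,280))):
        c=cam(n); po=[(Y,[loc(RACK,x,y,.11) for x,y in((-.065,-.12),(.065,-.12),(.065,.12),(-.065,.12))])]
        for k in(-.08,0,.08):
            po.append((G,[loc(RACK,wx+x,k+y,.11) for x,y in((-.026,-.026),(.026,-.026),(.026,-.008),(.07,-.008),(.07,.008),(.026,.008),(.026,.026),(-.026,.026))]))
        for x,y,rc,rk in((.529,-.198,.029,.011),(.544,-.358,.032,.0135),(.544,-.358,.036,.016)):
            po+=[(M,ring(x,y,.115,rc)),(M,ring(x,y,.153,rk))]
        over(tag+n+"r",c,po,*w1)
        po=[(Y,[loc(CAD,x,y,.042) for x,y in((-.049,-.1265),(.049,-.1265),(.049,.1265),(-.049,.1265))])]
        y=-.1265+.01
        for w in(.062,.071,.080): po.append((G,[loc(CAD,i*w/2,y+(j+1)*w/2,.042) for i,j in((-1,-1),(1,-1),(1,1),(-1,1))])); y+=w+.01
        for x,y,s in((.5666,.030,"small"),(.6618,.0268,"medium"),(.4346,-.012,"large")): po+=[(M,ring(x,y,.082,MD[s][0]/2)),(M,ring(x,y,0,MD[s][1]/2))]
        over(tag+n+"c",c,po,*w2)
go("ov")
E
python3 ov.py
```

```text
(no output)
```

View pics/ovtopr.png

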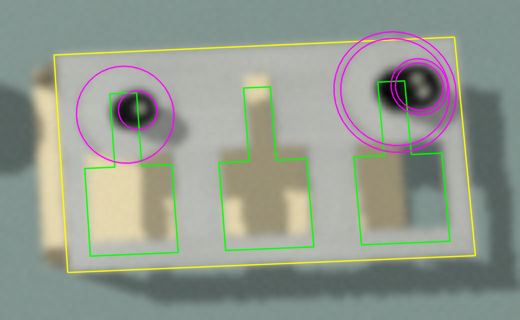

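View pics/ovscener.png

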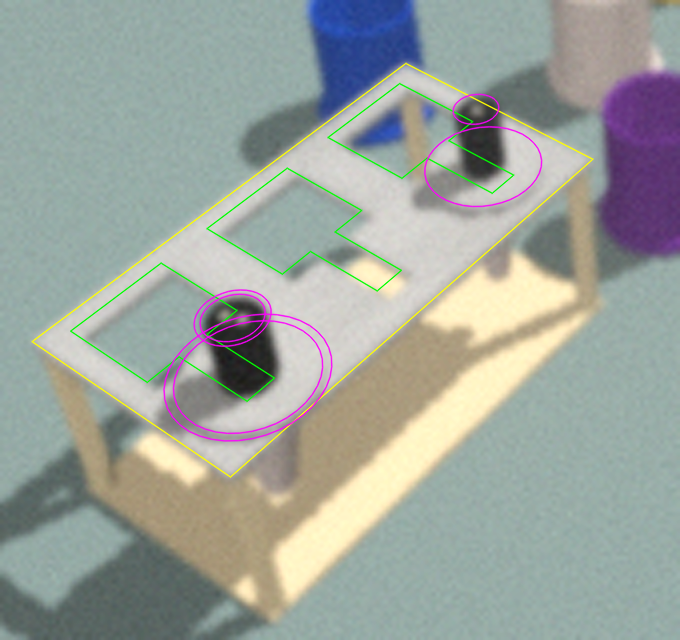

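View pics/ovtopc.png

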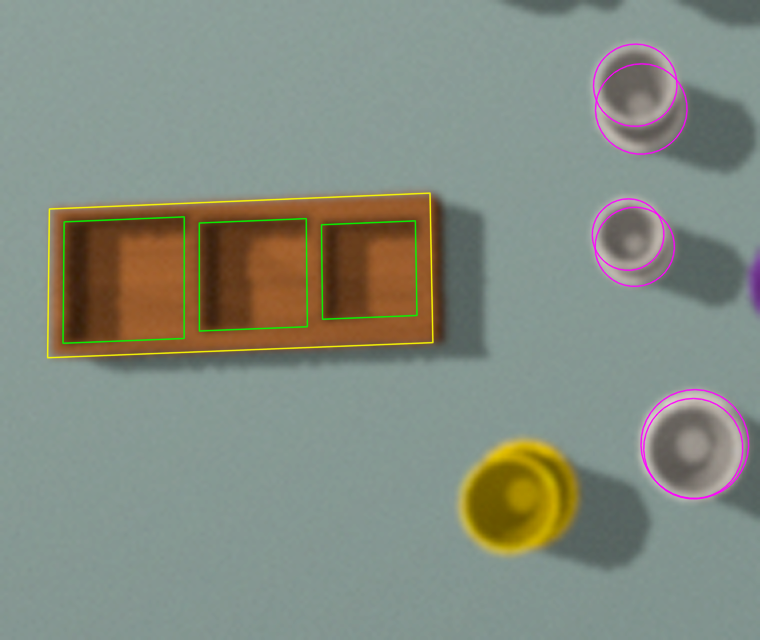

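View pics/ovscenec.png

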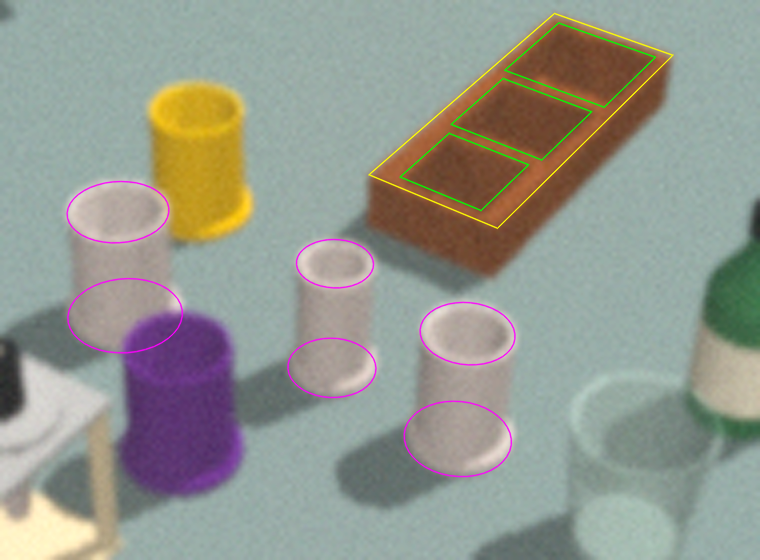

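```bash
cat >> h.py <<'E'
from scipy.spatial.transform import Rotation as Rn
def rot(o): q=o["eef_rot"]; return Rn.from_quat([q[1],q[2],q[3],q[0]])
def to(x,y,z,yaw=None,quiet=False):
    """print tool-frame shift in units to world target; yaw = world direction angle of tool y (mod pi), tool down"""
    o=telemetry.get_obs(); R=rot(o); d=np.array([x,y,z])-o["eef_pos"]
    print("pos",o["eef_pos"].round(4),"t",round(o["time_s"],2),"F",o["wrist_force"].round(1),"op",round(o["opening"],3))
    print("shift mm(world)",(d*1000).round(1)," tool units",(R.inv().apply(d)/.2).round(4))
    if yaw is not None:
        best=None
        for k in(0,1,-1):
            a=yaw+k*np.pi; yv=np.array([np.cos(a),np.sin(a),0]); zv=np.array([0,0,-1.]); xv=np.cross(yv,zv)
            T=Rn.from_matrix(np.column_stack([xv,yv,zv])); rv=(R.inv()*T).as_rotvec()
            if best is None or np.linalg.norm(rv)<np.linalg.norm(best): best=rv
        print("turn units",(best/np.pi).round(4),"q6",o["q"][5].round(3))
    yv=R.as_matrix()[:,1]; print("tool y dir deg",np.degrees(np.arctan2(yv[1],yv[0])).round(1), "x", R.as_matrix()[:,0].round(3))
E
python3 - <<'E'
from h import *
c=cam("top")
for n,uv in(("purple",(311,229)),("yellow",(237,286)),("blue",(325.5,306))): print(n,back(c,*uv,.082).round(3))
o=telemetry.get_obs(); print(rot(o).as_matrix().round(3))
to(.5666,.030,.2,0)
E
```

```text
purple [ 0.54  -0.081  0.082]
yellow [0.398 0.1   0.082]
blue [ 0.353 -0.116  0.082]
[[-0.953  0.302 -0.   ]
 [ 0.302  0.953  0.   ]
 [ 0.    -0.    -1.   ]]
pos [0.1736 0.5482 0.2092] t 0.55 F [-0.8  0.1  0.6] op 0.999
shift mm(world) [ 393.  -518.2   -9.2]  tool units [-2.6556 -1.8766  0.0458]
turn units [-0.     -0.      0.4024] q6 -0.206
tool y dir deg 72.4 x [-0.953  0.302  0.   ]
```

```bash
python3 -c "
from h import *
to(.6618,.0268,.2,0)"
```

```text
pos [0.1736 0.5482 0.2092] t 0.55 F [-0.8  0.1  0.6] op 0.999
shift mm(world) [ 488.2 -521.4   -9.2]  tool units [-3.1142 -1.7481  0.0458]
turn units [-0.     -0.      0.4024] q6 -0.206
tool y dir deg 72.4 x [-0.953  0.302  0.   ]
```

```bash
python3 -m pendant '[[[-0.25,-0.14,0.004,0,0,0],[-0.25,-0.14,0.004,0,0,0],[-0.25,-0.14,0.004,0,0,0],[-0.25,-0.14,0.004,0,0,0],[-0.25,-0.14,0.004,0,0,0],[-0.25,-0.14,0.004,0,0,0],[-0.25,-0.14,0.004,0,0,0],[-0.25,-0.14,0.004,0,0,0],[-0.25,-0.14,0.004,0,0,0],[-0.25,-0.14,0.004,0,0,0],[-0.25,-0.14,0.004,0,0,0],[-0.1,-0.07,0,0,0,0]]]' 0; python3 -c "
from h import *
to(.6618,.0268,.2,0)"
```

```text
time_s: 2.05
eef_pos: [0.6349, 0.057, 0.2025]
eef_rot: [0.003, 0.15, 0.989, 0.003]
wrist_force: [1.3, 1.2, 0.8]
opening: 1.0
pos [0.6349 0.057  0.2025] t 2.05 F [1.3 1.2 0.8] op 1.0
shift mm(world) [ 26.9 -30.2  -2.5]  tool units [-0.1733 -0.1041  0.0128]
turn units [2.800e-03 3.000e-04 4.041e-01] q6 -1.37
tool y dir deg 72.7 x [-0.955  0.297 -0.006]
```

```bash
python3 -m pendant '[[[-0.173,-0.104,0,0,0,0],[0,0,0,0,0,0.05],[0,0,0,0,0,0.05],[0,0,0,0,0,0.05],[0,0,0,0,0,0.05],[0,0,0,0,0,0.05],[0,0,0,0,0,0.05],[0,0,0,0,0,0.05],[0,0,0,0,0,0.05],[0,0,0,0,0,0]]]' 0; python3 -c "
from h import *
cs=[cam('scene'),cam('top')]
print([fitm([c],.6618,.0268,'medium') for c in cs])
to(.6618,.0268,.044,0)"
```

```text
time_s: 3.3
eef_pos: [0.6638, 0.0219, 0.2007]
eef_rot: [0.0, 0.718, 0.696, 0.003]
wrist_force: [0.4, -0.3, -0.5]
opening: 1.004
[(array([0.66204946, 0.02735528]), np.float64(0.06515235738791128)), (array([0.67821198, 0.03690405]), np.float64(0.7008294201717854))]
pos [0.6638 0.0219 0.2007] t 3.4 F [0.3 0.2 0.1] op 1.005
shift mm(world) [  -2.     4.9 -156.7]  tool units [ 0.0206 -0.0149  0.7836]
turn units [ 0.0016 -0.0014 -0.0094] q6 -0.119
tool y dir deg -1.7 x [0.03  1.    0.004]
```

```bash
python3 -m pendant '[[[0.02,-0.015,0.1,0,0,-0.009],[0,0,0.2,0,0,0],[0,0,0.2,0,0,0],[0,0,0.15,0,0,0],[0,0,0.08,0,0,0],[0,0,0.05,0,0,0],[0,0,0,0,0,0]]]' 0; python3 -c "
from h import *
to(.6618,.0268,.044,0)"
```

```text
time_s: 4.28
eef_pos: [0.6646, 0.0265, 0.0432]
eef_rot: [0.003, 0.702, 0.712, 0.005]
wrist_force: [-0.1, 0.4, 0.8]
opening: 0.999
pos [0.6646 0.0265 0.0432] t 4.28 F [-0.1  0.4  0.8] op 0.999
shift mm(world) [-2.8  0.3  0.8]  tool units [ 0.0018 -0.0139 -0.0043]
turn units [ 0.0035 -0.001   0.0049] q6 -0.159
tool y dir deg 0.9 x [-0.015  1.     0.003]
```

Close and lift.

```bash
python3 -m pendant '[[[0.002,-0.014,0,0.003,0,0],[0,0,0,0,0,0],[0,0,0,0,0,0],[0,0,0,0,0,0],[0,0,0,0,0,0],[0,0,0,0,0,0],[0,0,0,0,0,0],[0,0,0,0,0,0]]]' 1; python3 -c "
from h import *
to(.6618,.0268,.154,0)"
```

```text
time_s: 5.28
eef_pos: [0.6633, 0.0266, 0.0463]
eef_rot: [0.001, 0.701, 0.713, 0.003]
wrist_force: [-0.9, -0.1, -1.5]
opening: 0.593
pos [0.6633 0.0266 0.0463] t 5.28 F [-0.9 -0.1 -1.5] op 0.593
shift mm(world) [ -1.5   0.2 107.7]  tool units [ 0.0022 -0.0049 -0.5387]
turn units [ 0.0017 -0.0008  0.0051] q6 -0.158
tool y dir deg 0.9 x [-0.016  1.     0.003]
```

```bash
cat >> h.py <<'E'
PK=dict(small=-.0855,medium=-.009,large=.0765)
E
python3 -m pendant '[[[0,0,-0.05,0,0,0],[0,0,-0.15,0,0,0],[0,0,-0.2,0,0,0],[0,0,-0.15,0,0,0],[0,0,0,0,0,0]]]'; python3 -c "
from h import *
for s in PK: print(s,np.round(loc(CAD,0,PK[s],0),4))
x,y,_=loc(CAD,0,PK['medium'],0)
to(x,y,.155,.049)"
```

```text
time_s: 5.9
eef_pos: [0.6616, 0.0265, 0.1592]
eef_rot: [-0.0, 0.701, 0.713, 0.002]
wrist_force: [0.8, -0.8, -3.8]
opening: 0.588
small [0.546  0.2016 0.    ]
medium [0.5422 0.278  0.    ]
large [0.5381 0.3634 0.    ]
pos [0.6616 0.0265 0.1592] t 5.9 F [ 0.8 -0.8 -3.8] op 0.588
shift mm(world) [-119.3  251.5   -4.2]  tool units [ 1.2668 -0.5765  0.0238]
turn units [ 0.0007 -0.001  -0.0105] q6 -0.157
tool y dir deg 0.9 x [-0.016  1.     0.003]
```

```bash
python3 -m pendant '[[[0.1,-0.045,0,0,0,0],[0.2,-0.09,0,0,0,0],[0.2,-0.09,0,0,0,0],[0.2,-0.09,0,0,0,0],[0.2,-0.09,0,0,0,0],[0.2,-0.09,0,0,0,0],[0.1,-0.045,0,0,0,-0.01],[0.05,-0.03,0,0,0,0],[0,0,0,0,0,0]]]'; python3 -c "
from h import *
cs=[cam('scene'),cam('top')]
over('m1s',cs[0],[],200,390,100,240);
x,y,_=loc(CAD,0,PK['medium'],0)
to(x,y,.155,.049)"
```

```text
time_s: 7.02
eef_pos: [0.5247, 0.2868, 0.1446]
eef_rot: [-0.009, 0.689, 0.724, -0.007]
wrist_force: [-0.4, -1.0, -4.1]
opening: 0.592
pos [0.5258 0.2857 0.145 ] t 7.12 F [-0.  -0.7 -4.2] op 0.59
shift mm(world) [16.4 -7.7 10. ]  tool units [-0.0421  0.079  -0.0521]
turn units [-0.0071 -0.001  -0.0003] q6 0.244
tool y dir deg 2.8 x [-0.048  0.999  0.003]
```

View pics/m1s.png

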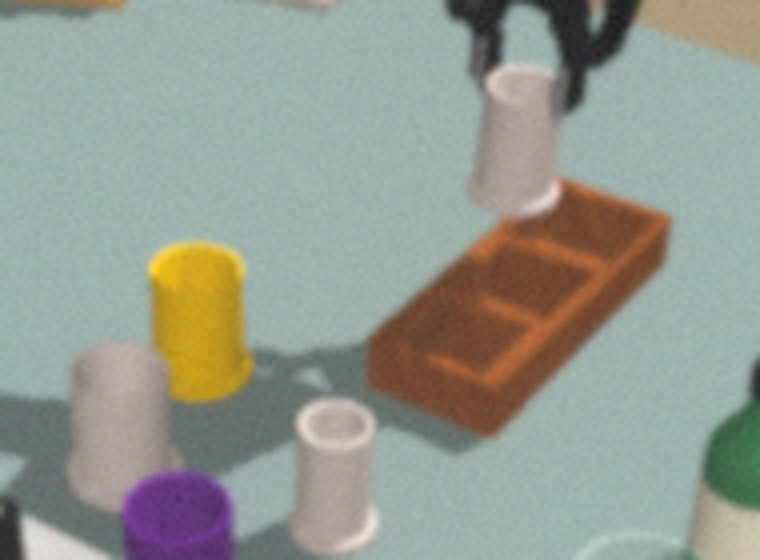

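```bash
python3 -m pendant '[[[-0.042,0.079,0,-0.007,-0.001,0],[0,0,0.05,0,0,0],[0,0,0,0,0,0]]]'; python3 -c "
from h import *
x,y,_=loc(CAD,0,PK['medium'],0)
to(x,y,.052,.049)"
```

```text
time_s: 7.5
eef_pos: [0.5448, 0.2748, 0.1336]
eef_rot: [0.001, 0.692, 0.722, 0.0]
wrist_force: [-0.1, -1.2, -4.0]
opening: 0.592
pos [0.5448 0.2748 0.1336] t 7.5 F [-0.1 -1.2 -4. ] op 0.592
shift mm(world) [ -2.6   3.2 -81.6]  tool units [ 0.0168 -0.0129  0.4081]
turn units [ 0.0006  0.0003 -0.0017] q6 0.23
tool y dir deg 2.5 x [-0.044  0.999 -0.001]
```

```bash
python3 -m pendant '[[[0.017,-0.013,0,0,0,0],[0,0,0.1,0,0,0],[0,0,0.07,0,0,0],[0,0,0,0,0,0]]]'; python3 -c "
from h import *
cs=[cam('scene'),cam('top')]
o=telemetry.get_obs();
print([fitm([c],o['eef_pos'][0],o['eef_pos'][1],'medium',o['eef_pos'][2]-.0463) for c in cs[:1]])
x,y,_=loc(CAD,0,PK['medium'],0)
to(x,y,.052,.049)"
```

```text
time_s: 8.0
eef_pos: [0.5412, 0.278, 0.0963]
eef_rot: [0.0, 0.692, 0.722, -0.0]
wrist_force: [-0.6, 0.3, -3.4]
opening: 0.589
[(array([0.54339294, 0.27654436]), np.float64(0.38478976717295776))]
pos [0.5422 0.2783 0.0978] t 8.1 F [ 0.9  0.6 -3.8] op 0.593
shift mm(world) [  0.   -0.3 -45.8]  tool units [-0.0012 -0.0005  0.2292]
turn units [ 0.0007  0.0001 -0.0018] q6 0.237
tool y dir deg 2.5 x [-0.043  0.999 -0.   ]
```

```bash
python3 -m pendant '[[[0,0,0.04,0,0,0],[0,0,0.05,0,0,0],[0,0,0.05,0,0,0],[0,0,0.05,0,0,0],[0,0,0.035,0,0,0],[0,0,0.01,0,0,0],[0,0,0,0,0,0]]]'; python3 -c "
from h import *
x,y,_=loc(CAD,0,PK['medium'],0)
to(x,y,.052,.049)"
```

```text
time_s: 8.98
eef_pos: [0.5441, 0.279, 0.0527]
eef_rot: [0.002, 0.691, 0.722, 0.002]
wrist_force: [0.9, 0.6, -3.6]
opening: 0.588
pos [0.5441 0.279  0.0527] t 8.97 F [ 0.9  0.6 -3.6] op 0.588
shift mm(world) [-1.8 -0.9 -0.7]  tool units [-0.0043 -0.0093  0.0033]
turn units [ 0.0017 -0.     -0.0017] q6 0.237
tool y dir deg 2.5 x [-0.044  0.999  0.   ]
```

```bash
python3 -m pendant '[[[0,0,0.01,0,0,0],[0,0,0,0,0,0]]]';  python3 -m pendant '[[[0,0,0,0,0,0],[0,0,0,0,0,0],[0,0,0,0,0,0],[0,0,0,0,0,0],[0,0,0,0,0,0]]]' 0; python3 -m pendant '[[[0,0,-0.1,0,0,0],[0,0,-0.2,0,0,0],[0,0,-0.2,0,0,0],[0,0,-0.1,0,0,0],[0,0,0,0,0,0]]]'; python3 -c "
from h import *
cs=[cam('scene'),cam('top')]
over('m2s',cs[0],[],200,390,100,240)
over('m2t',cs[1],[],110,300,160,320)
print([fitm(cs[:1],.5666,.03,'small')])
to(.5666,.030,.15,0)"
```

```text
time_s: 9.22
eef_pos: [0.5445, 0.2791, 0.0523]
eef_rot: [0.002, 0.691, 0.722, 0.002]
wrist_force: [-0.5, -0.4, -3.2]
opening: 0.593
time_s: 9.85
eef_pos: [0.5457, 0.2794, 0.0522]
eef_rot: [0.003, 0.691, 0.722, 0.003]
wrist_force: [0.0, -0.2, -0.1]
opening: 1.003
time_s: 10.48
eef_pos: [0.5457, 0.2796, 0.1817]
eef_rot: [0.004, 0.691, 0.722, 0.005]
wrist_force: [0.4, 0.4, 0.4]
opening: 1.002
[(array([0.56671602, 0.03070184]), np.float64(0.06544021702047914))]
pos [0.5443 0.2792 0.179 ] t 10.57 F [-0.9 -0.3  0.2] op 0.997
shift mm(world) [  22.3 -249.2  -29. ]  tool units [-1.2496  0.0555  0.1444]
turn units [ 0.0027 -0.0003  0.0139] q6 0.237
tool y dir deg 2.5 x [-0.044  0.999  0.001]
```

View pics/m2s.png

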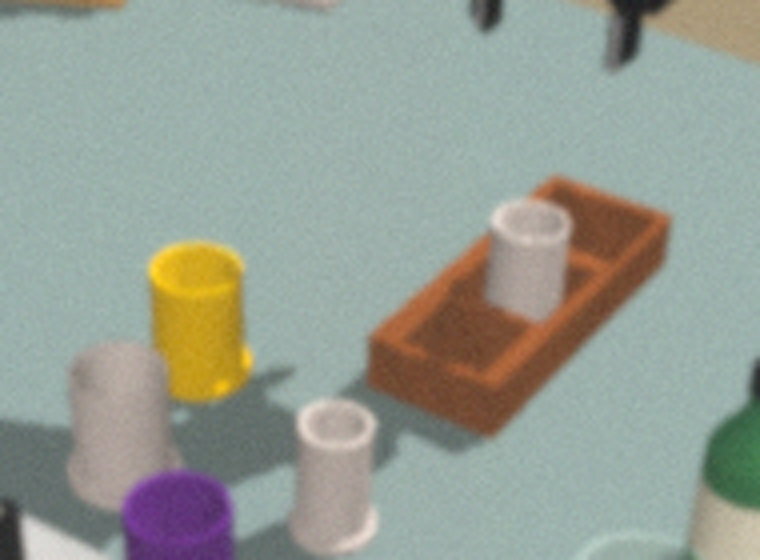

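View pics/m2t.png

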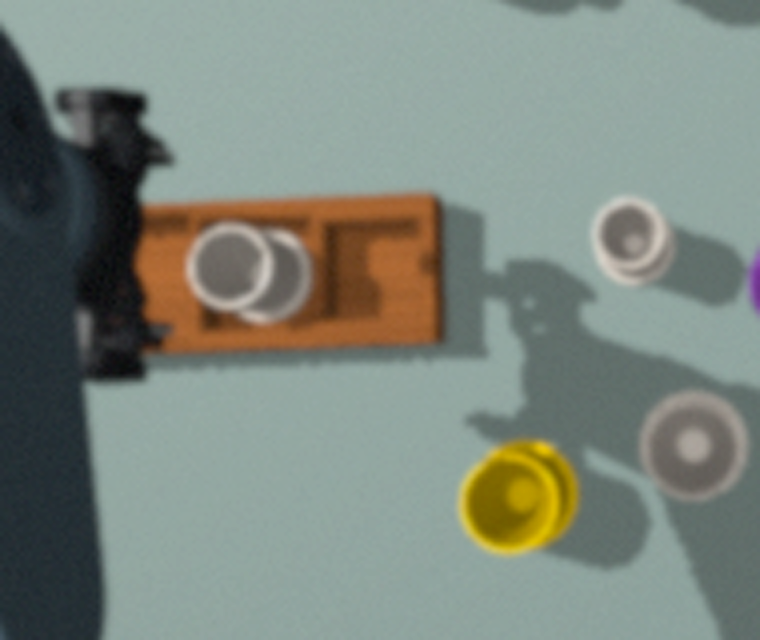

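```bash
python3 -m pendant '[[[-0.12,0.006,0,0,0,0],[-0.24,0.01,0,0,0,0],[-0.24,0.01,0,0,0,0],[-0.24,0.01,0,0,0,0],[-0.22,0.01,0,0,0,0.007],[-0.12,0.005,0,0,0,0.007],[-0.03,0,0,0,0,0],[0,0,0,0,0,0]]]' 0; python3 -c "
from h import *
to(.5666,.0304,.1,0)"
```

```text
time_s: 11.58
eef_pos: [0.5575, 0.0318, 0.1671]
eef_rot: [-0.005, 0.707, 0.707, -0.003]
wrist_force: [0.3, 0.6, -0.2]
opening: 1.001
pos [0.5575 0.0318 0.1671] t 11.57 F [ 0.3  0.6 -0.2] op 1.001
shift mm(world) [  9.1  -1.4 -67.1]  tool units [-0.0077  0.0492  0.3348]
turn units [-0.0035 -0.0007  0.0002] q6 -0.157
tool y dir deg 0.0 x [-0.001  1.     0.002]
```

```bash
python3 -m pendant '[[[-0.008,0.046,0,-0.003,0,0],[0,0,0.15,0,0,0],[0,0,0.1,0,0,0],[0,0,0.06,0,0,0],[0,0,0,0,0,0]]]' 0; python3 -c "
from h import *
cs=[cam('scene'),cam('top')]
print([fitm(cs[:1],.5666,.03,'small')])
to(.5666,.0304,.044,0)"
```

```text
time_s: 12.2
eef_pos: [0.569, 0.0353, 0.1034]
eef_rot: [-0.0, 0.704, 0.71, 0.002]
wrist_force: [0.6, 0.8, 0.7]
opening: 0.998
[(array([0.566718 , 0.0307038]), np.float64(0.07454263192774746))]
pos [0.5699 0.0349 0.1048] t 12.3 F [-0.2  0.1 -0.4] op 1.0
shift mm(world) [ -3.3  -4.5 -60.8]  tool units [-0.0232 -0.0181  0.304 ]
turn units [ 0.0014 -0.0008  0.0024] q6 -0.158
tool y dir deg 0.4 x [-0.008  1.     0.003]
```

```bash
python3 -m pendant '[[[-0.022,-0.018,0.03,0,0,0],[0,0,0.1,0,0,0],[0,0,0.1,0,0,0],[0,0,0.07,0,0,0],[0,0,0,0,0,0]]]' 0; python3 -c "
from h import *
to(.5666,.0304,.044,0)"
```

```text
time_s: 12.92
eef_pos: [0.5689, 0.029, 0.0462]
eef_rot: [0.003, 0.704, 0.71, 0.004]
wrist_force: [0.4, -0.2, 0.7]
opening: 1.001
pos [0.5689 0.029  0.0462] t 12.93 F [ 0.4 -0.2  0.7] op 1.001
shift mm(world) [-2.3  1.4 -2.2]  tool units [ 0.0069 -0.0114  0.0107]
turn units [ 0.0035 -0.0004  0.0024] q6 -0.168
tool y dir deg 0.4 x [-0.007  1.     0.001]
```

```bash
python3 -m pendant '[[[0.007,-0.011,0.012,0.003,0,0],[0,0,0,0,0,0],[0,0,0,0,0,0],[0,0,0,0,0,0],[0,0,0,0,0,0],[0,0,0,0,0,0],[0,0,0,0,0,0]]]' 1; python3 -c "
from h import *
to(.5666,.0304,.044,0)"; python3 -m pendant '[[[0,0,-0.05,0,0,0],[0,0,-0.15,0,0,0],[0,0,-0.2,0,0,0],[0,0,-0.12,0,0,0],[0,0,0,0,0,0]]]';python3 -c "
from h import *
x,y,_=loc(CAD,0,PK['small'],0)
to(x,y,.155,.049)"
```

```text
time_s: 13.8
eef_pos: [0.5679, 0.0303, 0.0458]
eef_rot: [0.001, 0.704, 0.71, 0.002]
wrist_force: [-0.9, 0.2, -1.1]
opening: 0.501
pos [0.5679 0.0303 0.0458] t 13.8 F [-0.9  0.2 -1.1] op 0.501
shift mm(world) [-1.3  0.1 -1.8]  tool units [ 0.0004 -0.0066  0.0088]
turn units [ 0.0012 -0.0002  0.0024] q6 -0.164
tool y dir deg 0.4 x [-0.008  1.     0.001]
time_s: 14.42
eef_pos: [0.567, 0.0303, 0.154]
eef_rot: [0.001, 0.704, 0.71, 0.001]
wrist_force: [0.1, -0.2, -3.5]
opening: 0.503
pos [0.567  0.0303 0.154 ] t 14.43 F [ 0.1 -0.2 -3.5] op 0.503
shift mm(world) [-21.  171.3   1. ]  tool units [ 0.8571 -0.0984 -0.0046]
turn units [ 0.0009 -0.0002 -0.0132] q6 -0.164
tool y dir deg 0.4 x [-0.008  1.     0.001]
```

```bash
python3 -m pendant '[[[0.1,-0.012,0,0,0,0],[0.2,-0.02,0,0,0,0],[0.2,-0.02,0,0,0,0],[0.2,-0.02,0,0,0,-0.006],[0.1,-0.012,0,0,0,-0.006],[0.04,0,0,0,0,0],[0,0,0,0,0,0]]]'; python3 -c "
from h import *
x,y,_=loc(CAD,0,PK['small'],0)
to(x,y,.1,.049)"
```

```text
time_s: 15.3
eef_pos: [0.5398, 0.2083, 0.1445]
eef_rot: [-0.005, 0.691, 0.723, -0.004]
wrist_force: [0.2, 0.2, -2.1]
opening: 0.496
pos [0.5398 0.2083 0.1445] t 15.3 F [ 0.2  0.2 -2.1] op 0.496
shift mm(world) [  6.2  -6.7 -44.5]  tool units [-0.0355  0.0323  0.2219]
turn units [-0.004  -0.0007 -0.0009] q6 0.114
tool y dir deg 2.6 x [-0.046  0.999  0.002]
```

```bash
python3 -m pendant '[[[-0.035,0.032,0,-0.004,0,0],[0,0,0.08,0,0,0],[0,0,0.08,0,0,0],[0,0,0.04,0,0,0],[0,0,0,0,0,0]]]'; python3 -c "
from h import *
x,y,_=loc(CAD,0,PK['small'],0)
to(x,y,.052,.049)"
```

```text
time_s: 15.92
eef_pos: [0.5465, 0.1981, 0.0997]
eef_rot: [-0.001, 0.692, 0.722, -0.0]
wrist_force: [0.2, 0.6, -2.6]
opening: 0.497
pos [0.5465 0.1981 0.0997] t 15.93 F [ 0.2  0.6 -2.6] op 0.497
shift mm(world) [ -0.5   3.5 -47.7]  tool units [ 0.0172 -0.0012  0.2385]
turn units [-0.0006 -0.0004 -0.0023] q6 0.101
tool y dir deg 2.4 x [-0.042  0.999  0.001]
```

```bash
python3 -m pendant '[[[0.017,0,0,0,0,0],[0,0,0,0,0,0]]]'; python3 -c "
from h import *
x,y,_=loc(CAD,0,PK['small'],0)
to(x,y,.052,.049)"
```

```text
time_s: 16.18
eef_pos: [0.5468, 0.2019, 0.1001]
eef_rot: [-0.001, 0.692, 0.722, 0.0]
wrist_force: [-0.8, 1.1, -1.9]
opening: 0.496
pos [0.5468 0.2019 0.1001] t 16.18 F [-0.8  1.1 -1.9] op 0.496
shift mm(world) [ -0.8  -0.2 -48.1]  tool units [-0.0014 -0.0036  0.2407]
turn units [-0.0004 -0.0004 -0.0024] q6 0.107
tool y dir deg 2.4 x [-0.042  0.999  0.001]
```

```bash
python3 -m pendant '[[[0,-0.004,0.05,0,0,0],[0,0,0.05,0,0,0],[0,0,0.05,0,0,0],[0,0,0.05,0,0,0],[0,0,0.03,0,0,0],[0,0,0.01,0,0,0],[0,0,0,0,0,0]]]'; python3 -c "
from h import *
x,y,_=loc(CAD,0,PK['small'],0)
to(x,y,.052,.049)"
```

```text
time_s: 17.05
eef_pos: [0.5468, 0.2026, 0.0523]
eef_rot: [-0.0, 0.692, 0.722, 0.001]
wrist_force: [-0.1, 0.3, -3.0]
opening: 0.495
pos [0.5468 0.2026 0.0523] t 17.05 F [-0.1  0.3 -3. ] op 0.495
shift mm(world) [-0.9 -1.  -0.3]  tool units [-0.0047 -0.0045  0.0016]
turn units [ 0.0002 -0.0005 -0.0021] q6 0.107
tool y dir deg 2.4 x [-0.042  0.999  0.002]
```

```bash
python3 -m pendant '[[[0,0,0.006,0,0,0],[0,0,0,0,0,0]]]';  python3 -m pendant '[[[0,0,0,0,0,0],[0,0,0,0,0,0],[0,0,0,0,0,0],[0,0,0,0,0,0],[0,0,0,0,0,0]]]' 0; python3 -m pendant '[[[0,0,-0.1,0,0,0],[0,0,-0.2,0,0,0],[0,0,-0.2,0,0,0],[0,0,-0.1,0,0,0],[0,0,0,0,0,0]]]'; python3 -c "
from h import *
cs=[cam('scene'),cam('top')]
over('m3s',cs[0],[],200,390,100,240)
over('m3t',cs[1],[],110,300,160,320)
print([fitm([c],.4346,-.012,'large') for c in cs])
to(.4346,-.012,.15,0)"
```

```text
time_s: 17.3
eef_pos: [0.5472, 0.2027, 0.0519]
eef_rot: [-0.0, 0.692, 0.722, 0.001]
wrist_force: [-2.0, -0.3, -0.5]
opening: 0.501
time_s: 17.92
eef_pos: [0.5478, 0.2026, 0.0514]
eef_rot: [0.0, 0.692, 0.722, 0.001]
wrist_force: [-0.4, -0.5, 0.2]
opening: 0.999
time_s: 18.55
eef_pos: [0.5485, 0.2026, 0.1808]
eef_rot: [0.001, 0.692, 0.722, 0.003]
wrist_force: [0.0, 0.9, 0.3]
opening: 0.998
[(array([ 0.4412277 , -0.04382947]), np.float64(0.18644277358767516)), (array([ 0.44008   , -0.04351544]), np.float64(0.24250659867802574))]
pos [0.5471 0.2024 0.1782] t 18.65 F [-0.5  0.2 -0.3] op 0.997
shift mm(world) [-112.5 -214.4  -28.2]  tool units [-1.0473 -0.6077  0.1377]
turn units [ 0.0007 -0.0006  0.0135] q6 0.107
tool y dir deg 2.4 x [-0.042  0.999  0.002]
```

View pics/m3s.png

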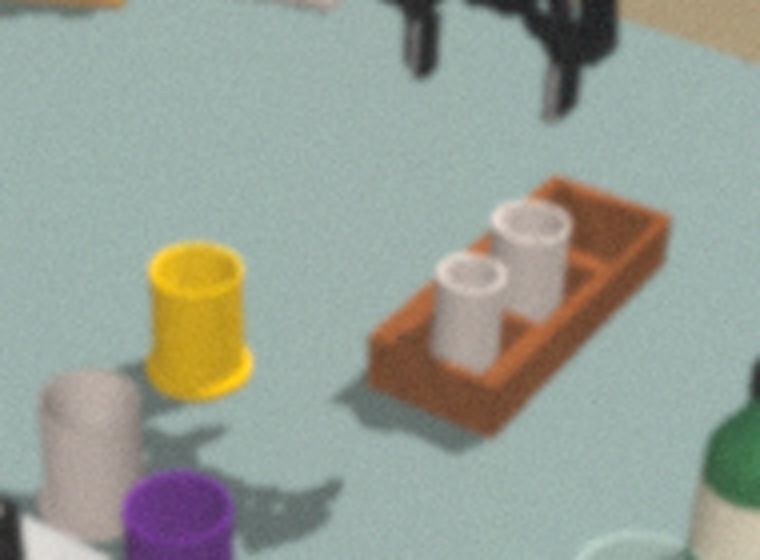

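View pics/m3t.png

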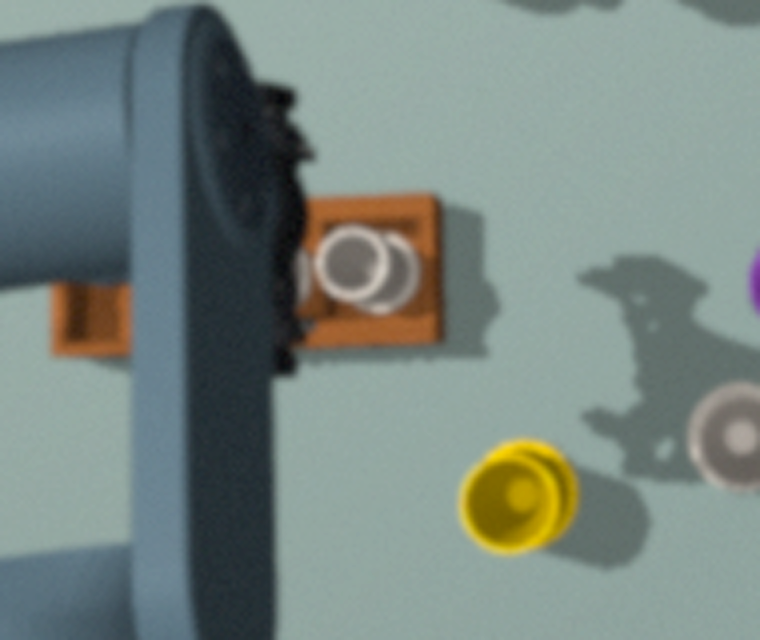

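```bash
python3 -c "
from h import *
cs=[cam('scene'),cam('top')]
print([fitm(s,.4405,-.0435,'large') for s in (cs,cs[:1],cs[1:])])
to(.4405,-.0438,.15,0)"
```

```text
[(array([ 0.44020546, -0.04346327]), np.float64(0.4274104612291059)), (array([ 0.44116116, -0.04395887]), np.float64(0.18429745950719187)), (array([ 0.44014615, -0.04346569]), np.float64(0.24073202752401224))]
pos [0.5461 0.2022 0.1763] t 18.75 F [ 0.   0.4 -0.6] op 1.001
shift mm(world) [-105.6 -246.   -26.3]  tool units [-1.2066 -0.5791  0.1306]
turn units [-0.0004 -0.0005  0.0134] q6 0.107
tool y dir deg 2.4 x [-0.042  0.999  0.001]
```

```bash
python3 -m pendant '[[[-0.12,-0.057,0,0,0,0],[-0.22,-0.105,0,0,0,0],[-0.22,-0.105,0,0,0,0],[-0.22,-0.105,0,0,0,0],[-0.2,-0.1,0,0,0,0.006],[-0.12,-0.06,0,0,0,0.007],[-0.05,-0.02,0,0,0,0],[0,0,0,0,0,0]]]' 0; python3 -c "
from h import *
to(.4405,-.0436,.1,0)"
```

```text
time_s: 19.75
eef_pos: [0.4357, -0.037, 0.1665]
eef_rot: [-0.008, 0.706, 0.708, -0.005]
wrist_force: [0.5, -0.1, -0.4]
opening: 1.002
pos [ 0.4357 -0.037   0.1665] t 19.75 F [ 0.5 -0.1 -0.4] op 1.002
shift mm(world) [  4.8  -6.6 -66.5]  tool units [-0.0344  0.0303  0.332 ]
turn units [-0.006  -0.0014  0.0006] q6 -0.356
tool y dir deg 0.1 x [-0.002  1.     0.004]
```

```bash
python3 -m pendant '[[[-0.03,0.026,0,-0.006,-0.001,0],[0,0,0.15,0,0,0],[0,0,0.1,0,0,0],[0,0,0.06,0,0,0],[0,0,0,0,0,0]]]' 0; python3 -c "
from h import *
cs=[cam('scene'),cam('top')]
print([fitm(s,.4405,-.0435,'large') for s in (cs[:1],)])
to(.4405,-.0436,.044,0)"
```

```text
time_s: 20.38
eef_pos: [0.4442, -0.0405, 0.1028]
eef_rot: [0.001, 0.704, 0.71, 0.002]
wrist_force: [0.1, 0.6, 0.2]
opening: 1.001
[(array([ 0.43993885, -0.04247643]), np.float64(0.17025464825240544))]
pos [ 0.4451 -0.041   0.1039] t 20.48 F [ 0.4 -0.4 -0.4] op 0.998
shift mm(world) [ -4.6  -2.6 -59.9]  tool units [-0.0128 -0.0251  0.2994]
turn units [ 0.0022 -0.0001  0.0025] q6 -0.37
tool y dir deg 0.5 x [-0.008  1.     0.   ]
```

```bash
python3 -m pendant '[[[-0.012,-0.025,0,0.002,0,0],[0,0,0.1,0,0,0],[0,0,0.1,0,0,0],[0,0,0.09,0,0,0],[0,0,0.01,0,0,0],[0,0,0,0,0,0]]]' 0; python3 -c "
from h import *
to(.4405,-.0436,.044,0)"
```

```text
time_s: 21.22
eef_pos: [0.4436, -0.0458, 0.0476]
eef_rot: [0.004, 0.704, 0.71, 0.002]
wrist_force: [0.6, -0.5, 0.3]
opening: 0.998
pos [ 0.4436 -0.0458  0.0476] t 21.23 F [ 0.6 -0.5  0.3] op 0.998
shift mm(world) [-3.1  2.2 -3.6]  tool units [ 0.0113 -0.0154  0.0176]
turn units [0.0028 0.0012 0.0026] q6 -0.378
tool y dir deg 0.5 x [-0.008  1.    -0.004]
```

```bash
python3 -m pendant '[[[0.011,-0.015,0.018,0.003,0.001,0],[0,0,0,0,0,0],[0,0,0,0,0,0],[0,0,0,0,0,0],[0,0,0,0,0,0],[0,0,0,0,0,0],[0,0,0,0,0,0]]]' 1; python3 -c "
from h import *
to(.4405,-.0436,.044,0)"; python3 -m pendant '[[[0,0,-0.05,0,0,0],[0,0,-0.15,0,0,0],[0,0,-0.2,0,0,0],[0,0,-0.15,0,0,0],[0,0,0,0,0,0]]]';python3 -c "
from h import *
x,y,_=loc(CAD,0,PK['large'],0)
to(x,y,.155,.049)"
```

```text
time_s: 22.1
eef_pos: [0.4407, -0.0438, 0.0453]
eef_rot: [0.0, 0.704, 0.71, -0.001]
wrist_force: [-0.9, -0.7, -0.3]
opening: 0.679
pos [ 0.4407 -0.0438  0.0453] t 22.1 F [-0.9 -0.7 -0.3] op 0.679
shift mm(world) [-0.2  0.2 -1.3]  tool units [ 0.001  -0.0008  0.0067]
turn units [-0.0002  0.0004  0.0028] q6 -0.375
tool y dir deg 0.5 x [-0.009  1.    -0.001]
time_s: 22.72
eef_pos: [0.4387, -0.0427, 0.1583]
eef_rot: [-0.002, 0.704, 0.71, -0.001]
wrist_force: [0.0, -0.1, -5.3]
opening: 0.678
pos [ 0.4387 -0.0427  0.1583] t 22.73 F [ 0.  -0.1 -5.3] op 0.678
shift mm(world) [ 99.3 406.1  -3.3]  tool units [2.0262 0.5144 0.0154]
turn units [-0.0015 -0.0003 -0.0128] q6 -0.375
tool y dir deg 0.5 x [-0.009  1.     0.001]
```

```bash
python3 -m pendant '[[[0.1,0.02,-0.05,0,0,0],[0.22,0.05,-0.05,0,0,0],[0.22,0.055,-0.01,0,0,0],[0.22,0.055,-0.01,0,0,0],[0.22,0.055,-0.01,0,0,0],[0.22,0.055,-0.01,0,0,0],[0.22,0.055,-0.01,0,0,0],[0.22,0.06,0,0,0,-0.006],[0.2,0.06,0,0,0,-0.006],[0.12,0.03,0,0,0,0],[0,0,0,0,0,0]]]';python3 -c "
from h import *
x,y,_=loc(CAD,0,PK['large'],0)
to(x,y,.12,.049)"
```

```text
time_s: 24.1
eef_pos: [0.5249, 0.3609, 0.1644]
eef_rot: [-0.01, 0.691, 0.723, -0.014]
wrist_force: [0.3, -0.9, -5.3]
opening: 0.673
pos [0.5249 0.3609 0.1644] t 24.1 F [ 0.3 -0.9 -5.3] op 0.673
shift mm(world) [ 13.1   2.5 -44.4]  tool units [0.0103 0.0736 0.2194]
turn units [-0.0107  0.0012 -0.0015] q6 0.365
tool y dir deg 2.5 x [-0.044  0.999 -0.004]
```

```bash
python3 -m pendant '[[[0.01,0.066,0,-0.01,0.001,0],[0,0,0.1,0,0,0],[0,0,0.08,0,0,0],[0,0,0.06,0,0,0],[0,0,0,0,0,0]]]';python3 -c "
from h import *
x,y,_=loc(CAD,0,PK['large'],0)
to(x,y,.1,.049)"
```

```text
time_s: 24.72
eef_pos: [0.5361, 0.3595, 0.1075]
eef_rot: [-0.001, 0.692, 0.722, -0.004]
wrist_force: [-0.6, 0.7, -4.5]
opening: 0.675
pos [0.5361 0.3595 0.1075] t 24.73 F [-0.6  0.7 -4.5] op 0.675
shift mm(world) [ 2.   3.9 -7.5]  tool units [0.0193 0.011  0.0372]
turn units [-0.0025  0.0014 -0.0023] q6 0.367
tool y dir deg 2.4 x [-0.042  0.999 -0.004]
```

```bash
python3 -m pendant '[[[0.019,0.01,0.02,-0.002,0.001,0],[0,0,0,0,0,0],[0,0,0,0,0,0]]]';python3 -c "
from h import *
x,y,_=loc(CAD,0,PK['large'],0)
to(x,y,.0515,.049)"
```

```text
time_s: 25.1
eef_pos: [0.539, 0.3641, 0.1046]
eef_rot: [0.0, 0.692, 0.722, 0.0]
wrist_force: [-0.7, 0.4, -4.9]
opening: 0.68
pos [0.539  0.3641 0.1046] t 25.1 F [-0.7  0.4 -4.9] op 0.68
shift mm(world) [ -1.   -0.6 -53.1]  tool units [-0.003  -0.0054  0.2657]
turn units [ 0.0004  0.     -0.0023] q6 0.371
tool y dir deg 2.4 x [-0.042  0.999 -0.   ]
```

```bash
python3 -m pendant '[[[-0.003,-0.005,0.04,0,0,0],[0,0,0.05,0,0,0],[0,0,0.05,0,0,0],[0,0,0.05,0,0,0],[0,0,0.05,0,0,0],[0,0,0.02,0,0,0],[0,0,0.01,0,0,0],[0,0,0,0,0,0]]]'; python3 -c "
from h import *
x,y,_=loc(CAD,0,PK['large'],0)
to(x,y,.0515,.049)"
```

```text
time_s: 26.1
eef_pos: [0.5384, 0.3641, 0.0518]
eef_rot: [0.001, 0.692, 0.722, 0.001]
wrist_force: [0.7, 0.0, -5.3]
opening: 0.673
pos [0.5384 0.3641 0.0518] t 26.1 F [ 0.7  0.  -5.3] op 0.673
shift mm(world) [-0.3 -0.7 -0.3]  tool units [-0.0034 -0.0019  0.0017]
turn units [ 0.0006 -0.0001 -0.0021] q6 0.37
tool y dir deg 2.4 x [-0.042  0.999  0.   ]
```

```bash
python3 -m pendant '[[[0,0,0.006,0,0,0],[0,0,0,0,0,0]]]';  python3 -m pendant '[[[0,0,0,0,0,0],[0,0,0,0,0,0],[0,0,0,0,0,0],[0,0,0,0,0,0],[0,0,0,0,0,0]]]' 0; python3 -m pendant '[[[0,0,-0.1,0,0,0],[0,0,-0.25,0,0,0],[0,0,-0.25,0,0,0],[0,0,-0.2,0,0,0],[0,0,-0.1,0,0,0],[0,0,0,0,0,0]]]'; python3 -c "
from h import *
to(.529,-.198,.21,.053)"
```

```text
time_s: 26.35
eef_pos: [0.5387, 0.3645, 0.0513]
eef_rot: [0.001, 0.692, 0.722, 0.001]
wrist_force: [-1.6, -0.8, -1.5]
opening: 0.674
time_s: 26.98
eef_pos: [0.5406, 0.365, 0.0523]
eef_rot: [0.001, 0.692, 0.722, 0.003]
wrist_force: [0.6, 0.1, 0.5]
opening: 1.001
time_s: 27.72
eef_pos: [0.5401, 0.365, 0.246]
eef_rot: [0.003, 0.692, 0.722, 0.006]
wrist_force: [0.7, 0.2, 0.6]
opening: 1.003
pos [0.5401 0.365  0.246 ] t 27.73 F [0.7 0.2 0.6] op 1.003
shift mm(world) [ -11.1 -563.   -36. ]  tool units [-2.8109 -0.1766  0.1654]
turn units [ 0.0038 -0.0014 -0.0034] q6 0.37
tool y dir deg 2.4 x [-0.042  0.999  0.004]
```

```bash
python3 -m pendant '[[[-0.15,-0.008,0,0,0,0],[-0.26,-0.015,0,0,0,0],[-0.26,-0.015,0,0,0,0],[-0.26,-0.015,0,0,0,0],[-0.26,-0.015,0,0,0,0],[-0.26,-0.015,0,0,0,0],[-0.26,-0.015,0,0,0,0],[-0.26,-0.015,0,0,0,0],[-0.26,-0.015,0,0,0,0],[-0.25,-0.015,0,0,0,0],[-0.15,-0.015,0,0,0,0],[0,0,0,0,0,0]]]' 0
python3 - <<'E'
from h import *
cs=[cam('scene'),cam('top')]
P=[c["pixels"].astype(float) for c in cs]
over('r1s',cs[0],[],80,270,180,340); 
CP={}
for s,x,y in(("small",.547,.2025),("medium",.5443,.2785),("large",.5385,.364)):
    r=fitm(cs[:1],x,y,s,.006),fitm(cs[1:],x,y,s,.006); print(s,[ (a.round(4),round(b,3)) for a,b in r])
over('r1t',cs[1],[(((255,0,255)),ring(x,y,.088,MD[s][0]/2)) for s,x,y in(("small",.547,.2025),("medium",.5443,.2785),("large",.5385,.364))],110,300,160,320)
over('r1c',cs[0],[(((255,0,255)),ring(x,y,.088,MD[s][0]/2)) for s,x,y in(("small",.547,.2025),("medium",.5443,.2785),("large",.5385,.364))],200,390,100,240)
to(.529,-.198,.21,.053)
E
```

```text
time_s: 29.22
eef_pos: [0.5243, -0.1766, 0.2342]
eef_rot: [-0.003, 0.691, 0.723, 0.003]
wrist_force: [0.3, 0.3, 0.1]
opening: 0.997
small [(array([0.5469, 0.2026]), np.float64(0.542)), (array([0.572 , 0.2561]), np.float64(0.536))]
medium [(array([0.5438, 0.2782]), np.float64(0.493)), (array([0.5653, 0.3031]), np.float64(0.501))]
large [(array([0.5381, 0.3634]), np.float64(0.354)), (array([0.5584, 0.3663]), np.float64(0.407))]
pos [ 0.5245 -0.1744  0.2344] t 29.32 F [0.6 0.4 0.3] op 1.002
shift mm(world) [  4.5 -23.6 -24.4]  tool units [-0.1198  0.0167  0.1209]
turn units [ 0.0003 -0.0027 -0.002 ] q6 -0.589
tool y dir deg 2.7 x [-0.047  0.999  0.009]
```

View pics/r1s.png

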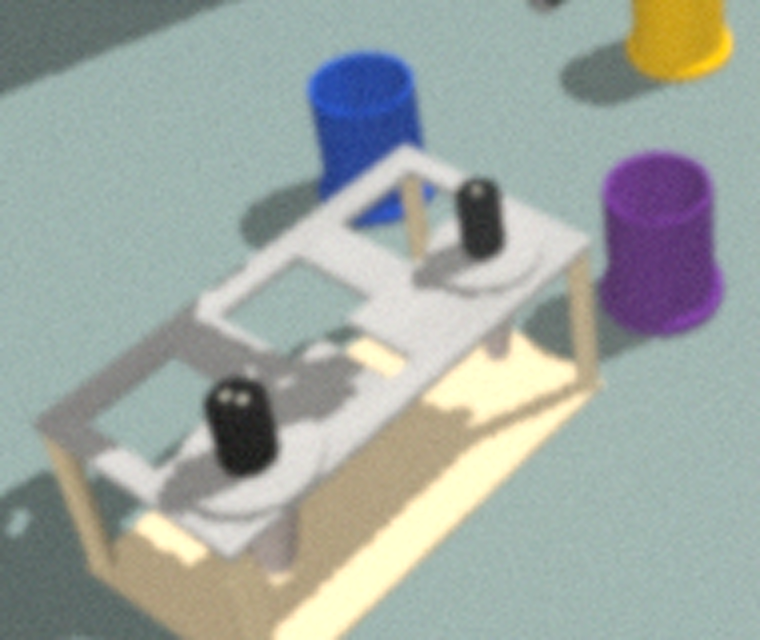

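View pics/r1t.png

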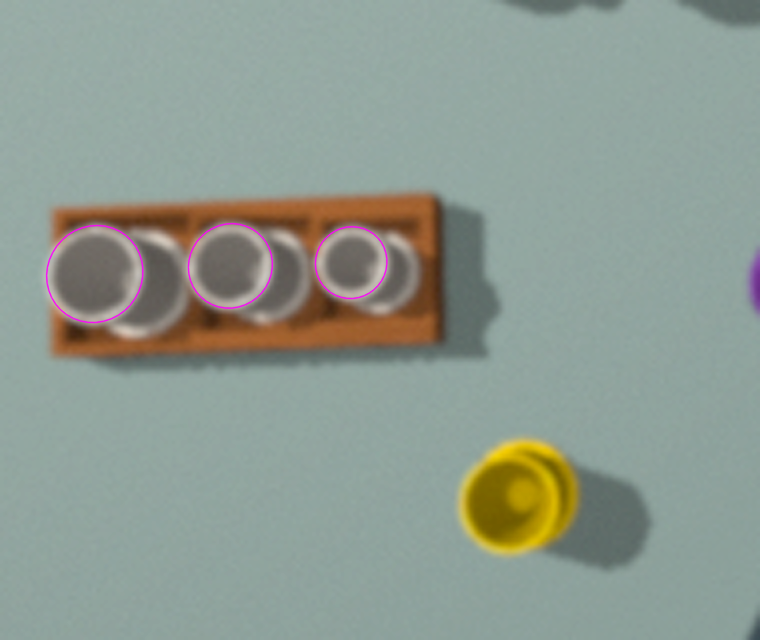

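View pics/r1c.png

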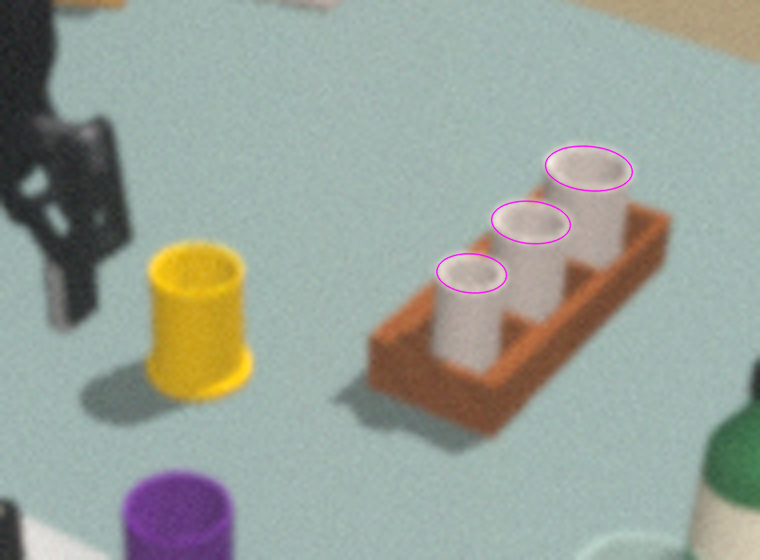

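```bash
python3 -m pendant '[[[-0.11,0.014,0,0,-0.003,0],[0,0,0.1,0,0,0],[0,0,0.06,0,0,0],[0,0,0,0,0,0]]]' 0; python3 -c "
from h import *
to(.5285,-.1975,.121,.053)"
```

```text
time_s: 29.82
eef_pos: [0.5298, -0.1951, 0.2015]
eef_rot: [0.001, 0.688, 0.725, -0.0]
wrist_force: [0.7, 0.5, 0.8]
opening: 0.999
pos [ 0.5298 -0.1951  0.2015] t 29.82 F [0.7 0.5 0.8] op 0.999
shift mm(world) [ -1.3  -2.4 -80.5]  tool units [-0.0108 -0.0077  0.4026]
turn units [ 0.0005  0.0008 -0.0003] q6 -0.614
tool y dir deg 3.0 x [-0.052  0.999 -0.002]
```

```bash
python3 -m pendant '[[[-0.011,-0.008,0.05,0,0.001,0],[0,0,0.12,0,0,0],[0,0,0.12,0,0,0],[0,0,0.08,0,0,0],[0,0,0,0,0,0]]]' 0; python3 -c "
from h import *
to(.5285,-.1975,.121,.053)"
```

```text
time_s: 30.45
eef_pos: [0.5297, -0.1983, 0.1266]
eef_rot: [0.002, 0.688, 0.726, 0.001]
wrist_force: [0.3, -0.0, 0.3]
opening: 1.0
pos [ 0.5297 -0.1983  0.1266] t 30.45 F [ 0.3 -0.   0.3] op 1.0
shift mm(world) [-1.2  0.8 -5.6]  tool units [ 0.0042 -0.0062  0.0281]
turn units [0.0015 0.0005 0.0002] q6 -0.623
tool y dir deg 3.1 x [-0.053  0.999 -0.002]
```

```bash
python3 -m pendant '[[[0.004,-0.006,0.023,0.001,0,0],[0,0,0,0,0,0]]]' 0;  python3 -m pendant '[[[0,0,0,0,0,0],[0,0,0,0,0,0],[0,0,0,0,0,0],[0,0,0,0,0,0],[0,0,0,0,0,0],[0,0,0,0,0,0],[0,0,0,0,0,0],[0,0,0,0,0,0]]]' 1; python3 -c "
from h import *
cs=[cam('scene'),cam('top')]
over('p1s',cs[0],[],80,270,180,340); 
x,y,_=loc(RACK,-.0245,.08,0)
print(x,y)
to(x,y,.122,.053)"
```

```text
time_s: 30.7
eef_pos: [0.5293, -0.1981, 0.1232]
eef_rot: [0.002, 0.688, 0.726, 0.0]
wrist_force: [-0.7, 0.3, -0.3]
opening: 0.996
time_s: 31.7
eef_pos: [0.5306, -0.1987, 0.1252]
eef_rot: [0.004, 0.688, 0.726, 0.001]
wrist_force: [1.1, -0.1, -0.5]
opening: 0.211
0.4776963869437764 -0.2014102258718185
pos [ 0.5307 -0.1987  0.1252] t 31.8 F [ 0.5  0.  -0.2] op 0.212
shift mm(world) [-53.   -2.7  -3.2]  tool units [ 0.001  -0.2653  0.0144]
turn units [0.0021 0.0016 0.0002] q6 -0.621
tool y dir deg 3.1 x [-0.054  0.999 -0.005]
```

View pics/p1s.png

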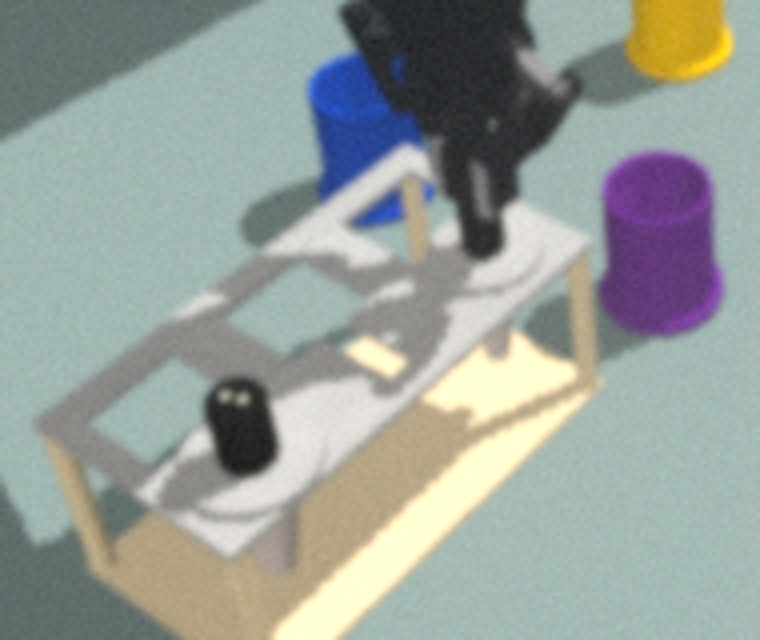

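```bash
python3 -m pendant '[[[0,0,-0.02,0,0,0],[0,0,0,0,0,0]]]'; python3 -m pendant '[[[0,-0.04,0,0,0,0],[0,-0.05,0,0,0,0],[0,0,0,0,0,0]]]'; python3 -c "
from h import *
x,y,_=loc(RACK,-.0245,.08,0)
to(x,y,.129,.053)"
```

```text
time_s: 32.05
eef_pos: [0.5302, -0.1985, 0.129]
eef_rot: [0.003, 0.688, 0.726, 0.0]
wrist_force: [0.4, 0.2, -0.7]
opening: 0.208
time_s: 32.42
eef_pos: [0.5102, -0.1992, 0.1283]
eef_rot: [0.003, 0.688, 0.726, 0.0]
wrist_force: [-0.4, 0.4, -0.7]
opening: 0.21
pos [ 0.5102 -0.1992  0.1283] t 32.42 F [-0.4  0.4 -0.7] op 0.21
shift mm(world) [-32.5  -2.2   0.7]  tool units [-0.0024 -0.1631 -0.004 ]
turn units [0.0013 0.0012 0.0002] q6 -0.642
tool y dir deg 3.1 x [-0.054  0.999 -0.004]
```

```bash
python3 -m pendant '[[[-0.002,-0.05,0,0,0,0],[0,-0.05,0,0,0,0],[0,-0.05,0,0,0,0],[0,-0.02,0,0,0,0],[0,0,0,0,0,0]]]'; python3 -c "
from h import *
cs=[cam('scene'),cam('top')]
over('p2s',cs[0],[],80,270,180,340)
over('p2t',cs[1],[],300,460,190,310) 
x,y,_=loc(RACK,-.0245,.08,0)
to(x,y,.22,.053)"
```

```text
time_s: 33.05
eef_pos: [0.4735, -0.2017, 0.1283]
eef_rot: [0.003, 0.688, 0.726, 0.0]
wrist_force: [0.6, 0.1, -1.3]
opening: 0.21
pos [ 0.474  -0.2017  0.1284] t 33.15 F [ 0.2  0.1 -1.3] op 0.213
shift mm(world) [ 3.7  0.3 91.6]  tool units [-0.0012  0.0209 -0.458 ]
turn units [0.0015 0.0013 0.0001] q6 -0.686
tool y dir deg 3.1 x [-0.053  0.999 -0.004]
```

View pics/p2s.png

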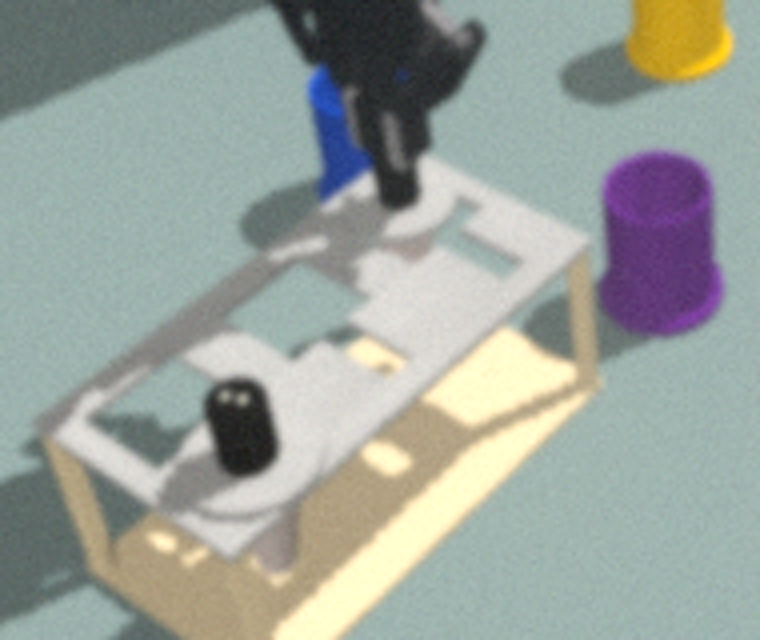

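```bash
python3 -m pendant '[[[0,0.018,-0.03,0,0,0],[0,0,-0.06,0,0,0],[0,0,-0.08,0,0,0],[0,0,-0.08,0,0,0],[0,0,-0.1,0,0,0],[0,0,-0.1,0,0,0],[0,0,-0.05,0,0,0],[0,0,0,0,0,0]]]'; python3 -c "
from h import *
to(.5469,.2025,.225,.049)"
```

```text
time_s: 34.15
eef_pos: [0.479, -0.2017, 0.2382]
eef_rot: [0.006, 0.688, 0.726, 0.001]
wrist_force: [0.5, 0.4, -2.1]
opening: 0.217
pos [ 0.479  -0.2017  0.2382] t 34.15 F [ 0.5  0.4 -2.1] op 0.217
shift mm(world) [ 67.9 404.2 -13.2]  tool units [1.9998 0.4483 0.055 ]
turn units [0.0029 0.0024 0.0017] q6 -0.681
tool y dir deg 3.1 x [-0.054  0.998 -0.007]
```

```bash
python3 -m pendant '[[[0.1,0.02,0,0,0,0],[0.2,0.045,0,0,0,0],[0.22,0.05,0,0,0,0],[0.22,0.05,0,0,0,0],[0.22,0.05,0,0,0,0],[0.22,0.05,0,0,0,0],[0.22,0.05,0,0,0,0],[0.22,0.05,0,0,0,0],[0.18,0.04,0,0,0,0],[0.1,0.02,0,0,0,0],[0.05,0.02,0,0,0,0],[0,0,0,0,0,0]]]'; python3 -c "
from h import *
cs=[cam('scene'),cam('top')]
over('p3s',cs[0],[],200,390,70,220)
to(.5469,.2025,.2,.049)"
```

```text
time_s: 35.65
eef_pos: [0.5384, 0.2167, 0.2256]
eef_rot: [-0.003, 0.687, 0.727, -0.004]
wrist_force: [0.2, -0.7, -1.1]
opening: 0.213
pos [0.5385 0.2156 0.2257] t 35.75 F [-0.6  0.4 -1.4] op 0.214
shift mm(world) [  8.4 -13.1 -25.7]  tool units [-0.0678  0.0394  0.1284]
turn units [-0.003   0.0005  0.0023] q6 0.121
tool y dir deg 3.2 x [-0.056  0.998 -0.001]
```

View pics/p3s.png

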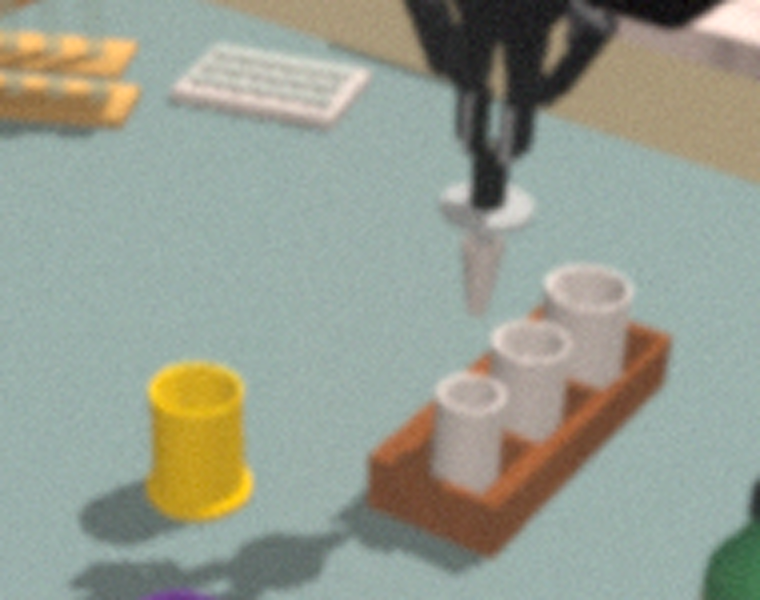

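```bash
python3 -m pendant '[[[-0.065,0.036,0,-0.005,-0.001,0],[0,0,0,0,0,0],[0,0,0,0,0,0]]]'
cat >> h.py <<'E'
PD=dict(small=(.006,.014,.029),medium=(.008,.0175,.032),large=(.010,.021,.036))
def fitp(c,x,y,ztip,size):
    a,b,_=PD[size]; w=np.clip((white(c)+6)/12,0,1)
    gen=lambda q:[*ring(q[0],q[1],ztip,a),*ring(q[0],q[1],ztip+.05,b)]
    return fit([c],[w],gen,[x,y],[.004,.004])
E
python3 -c "
from h import *
c=cam('scene')
o=telemetry.get_obs();p=o['eef_pos']
print(fitp(c,p[0],p[1],p[2]-.0872,'small'))
over('p4s',c,[((255,0,255),ring(.5469,.2025,.088,.0225)),((255,0,255),ring(p[0],p[1],p[2]-.0152,.029)),((0,255,255),ring(p[0],p[1],p[2]-.0872,.006))],200,390,70,220)
to(.5469,.2025,.2,.049)"
```

```text
time_s: 36.12
eef_pos: [0.5474, 0.1997, 0.2259]
eef_rot: [0.005, 0.688, 0.725, 0.001]
wrist_force: [-0.7, 0.1, -1.6]
opening: 0.215
(array([0.53972533, 0.21317538]), np.float64(0.17130230911292726))
pos [0.5474 0.1997 0.226 ] t 36.17 F [ 1.7  0.1 -1.3] op 0.207
shift mm(world) [ -0.5   2.8 -26. ]  tool units [ 0.0151 -0.0029  0.1298]
turn units [0.0025 0.0018 0.0012] q6 0.098
tool y dir deg 3.0 x [-0.053  0.999 -0.006]
```

View pics/p4s.png

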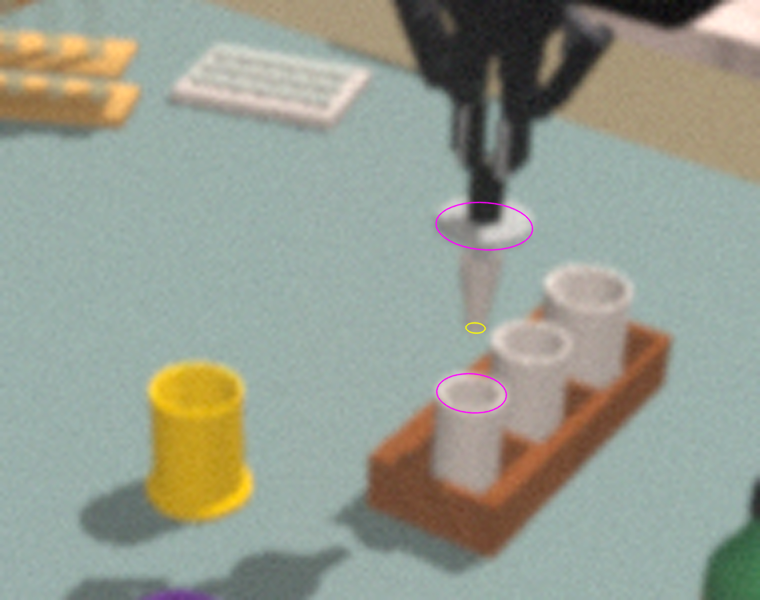

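```bash
python3 -m pendant '[[[0.009,-0.003,0.05,0,0,0],[0,0,0.1,0,0,0],[0,0,0.08,0,0,0],[0,0,0,0,0,0]]]'; python3 -c "
from h import *
c=cam('scene')
o=telemetry.get_obs();p=o['eef_pos']
over('p5s',c,[((255,0,255),ring(.5469,.2025,.088,.0225)),((255,0,255),ring(p[0],p[1],p[2]-.0152,.029)),((0,255,255),ring(p[0],p[1],p[2]-.0872,.006))],230,370,100,200,5)
to(.5469,.2015,.1032,.049)"
```

```text
time_s: 36.67
eef_pos: [0.5465, 0.2015, 0.177]
eef_rot: [0.004, 0.688, 0.726, 0.001]
wrist_force: [-0.4, -0.3, -0.4]
opening: 0.209
pos [0.547  0.2016 0.178 ] t 36.73 F [ 1.   0.7 -0.5] op 0.209
shift mm(world) [ -0.1  -0.1 -74.8]  tool units [ 0.0012 -0.0038  0.3737]
turn units [0.0026 0.0016 0.0012] q6 0.102
tool y dir deg 3.0 x [-0.053  0.999 -0.005]
```

View pics/p5s.png

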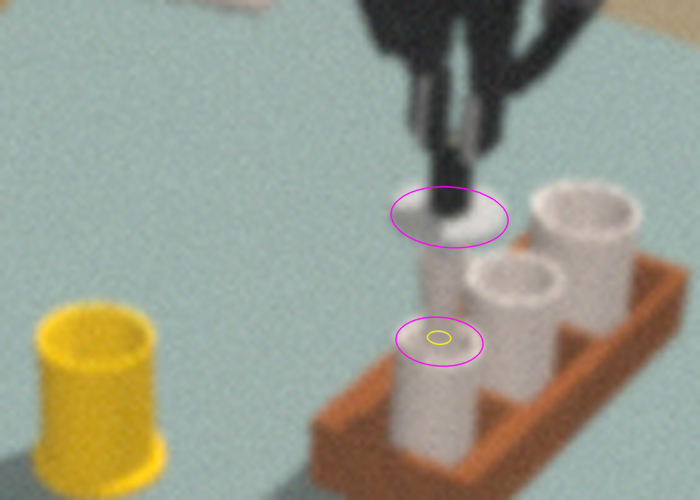

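```bash
python3 -m pendant '[[[0,-0.002,0.06,0,0,0],[0,0,0.06,0,0,0],[0,0,0.06,0,0,0],[0,0,0.05,0,0,0],[0,0,0,0,0,0]]]'; python3 -c "
from h import *
to(.5469,.2015,.1032,.049)"
```

```text
time_s: 37.35
eef_pos: [0.5477, 0.2016, 0.1296]
eef_rot: [0.005, 0.688, 0.726, 0.002]
wrist_force: [0.4, -0.2, -0.7]
opening: 0.211
pos [0.5477 0.2016 0.1296] t 37.35 F [ 0.4 -0.2 -0.7] op 0.211
shift mm(world) [ -0.8  -0.1 -26.4]  tool units [ 0.0006 -0.005   0.1318]
turn units [0.0031 0.0016 0.0012] q6 0.103
tool y dir deg 3.0 x [-0.053  0.999 -0.005]
```

```bash
python3 -m pendant '[[[0,-0.004,0.03,0,0,0],[0,0,0.03,0,0,0],[0,0,0.02,0,0,0],[0,0,0,0,0,0]]]'; python3 -c "
from h import *
to(.5469,.2015,.1032,.049)"
```

```text
time_s: 37.85
eef_pos: [0.5476, 0.2015, 0.1132]
eef_rot: [0.006, 0.688, 0.726, 0.002]
wrist_force: [0.6, -0.3, -1.9]
opening: 0.21
pos [0.5476 0.2015 0.1132] t 37.85 F [ 0.6 -0.3 -1.9] op 0.21
shift mm(world) [ -0.7  -0.  -10. ]  tool units [ 0.0002 -0.0039  0.0499]
turn units [0.0035 0.0016 0.0012] q6 0.103
tool y dir deg 3.0 x [-0.053  0.999 -0.005]
```

```bash
python3 -m pendant '[[[0,-0.003,0.02,0,0,0],[0,0,0.015,0,0,0],[0,0,0.008,0,0,0],[0,0,0,0,0,0]]]'; python3 -c "
from h import *
to(.5469,.2015,.1032,.049)"
```

```text
time_s: 38.35
eef_pos: [0.5474, 0.2015, 0.1044]
eef_rot: [0.006, 0.688, 0.726, 0.003]
wrist_force: [-0.2, -0.2, -0.7]
opening: 0.207
pos [0.5474 0.2015 0.1044] t 38.35 F [-0.2 -0.2 -0.7] op 0.207
shift mm(world) [-0.5 -0.  -1.2]  tool units [-0.     -0.0023  0.006 ]
turn units [0.0038 0.0015 0.0012] q6 0.103
tool y dir deg 3.0 x [-0.053  0.999 -0.005]
```

```bash
python3 -m pendant '[[[0,-0.002,0.006,0,0,0],[0,0,0.006,0,0,0],[0,0,0.004,0,0,0],[0,0,0,0,0,0]]]'; python3 -c "
from h import *
to(.5469,.2015,.1032,.049)"
```

```text
time_s: 38.85
eef_pos: [0.5477, 0.2017, 0.1033]
eef_rot: [0.006, 0.688, 0.726, 0.003]
wrist_force: [-0.4, 0.2, -1.5]
opening: 0.213
pos [0.5477 0.2017 0.1033] t 38.85 F [-0.4  0.2 -1.5] op 0.213
shift mm(world) [-0.8 -0.2 -0.1]  tool units [-0.0007 -0.0042  0.0005]
turn units [0.0043 0.0015 0.0013] q6 0.103
tool y dir deg 3.0 x [-0.053  0.999 -0.005]
```

```bash
python3 -m pendant '[[[0,0,0.008,0,0,0],[0,0,0,0,0,0]]]'; python3 -m pendant '[[[0,0,0.008,0,0,0],[0,0,0,0,0,0]]]'
```

```text
time_s: 39.1
eef_pos: [0.5483, 0.2018, 0.1032]
eef_rot: [0.007, 0.688, 0.726, 0.004]
wrist_force: [-1.5, 0.6, -1.7]
opening: 0.208
time_s: 39.35
eef_pos: [0.5486, 0.202, 0.1033]
eef_rot: [0.007, 0.688, 0.726, 0.004]
wrist_force: [-1.9, -0.9, 0.5]
opening: 0.214
```

```bash
python3 -m pendant '[[[0,0,0,0,0,0],[0,0,0,0,0,0],[0,0,0,0,0,0],[0,0,0,0,0,0]]]' 0.6; python3 -m pendant '[[[0,0,-0.05,0,0,0],[0,0,-0.1,0,0,0],[0,0,-0.2,0,0,0],[0,0,-0.2,0,0,0],[0,0,-0.1,0,0,0],[0,0,0,0,0,0]]]' 0; python3 -c "
from h import *
c=cam('scene')
over('p6s',c,[((255,0,255),ring(.5469,.2025,.088,.029))],230,370,100,200,5)
to(.544,-.358,.23,.053)"
```

```text
time_s: 39.85
eef_pos: [0.549, 0.2019, 0.1024]
eef_rot: [0.007, 0.688, 0.726, 0.004]
wrist_force: [-0.2, -0.2, -0.2]
opening: 0.402
time_s: 40.6
eef_pos: [0.5472, 0.2024, 0.2395]
eef_rot: [0.008, 0.688, 0.726, 0.005]
wrist_force: [0.8, -0.4, 0.1]
opening: 1.001
pos [0.5466 0.2024 0.2384] t 40.65 F [0.3 0.  0.5] op 1.001
shift mm(world) [  -2.6 -560.4   -8.4]  tool units [-2.7969 -0.1628  0.0517]
turn units [0.0053 0.0014 0.0001] q6 0.103
tool y dir deg 3.0 x [-0.053  0.999 -0.004]
```

View pics/p6s.png

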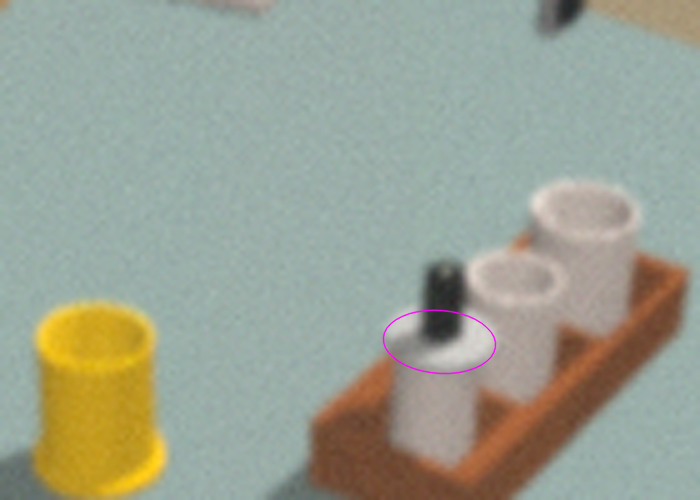

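```bash
python3 -m pendant '[[[-0.15,-0.008,0,0.005,0.001,0],[-0.26,-0.015,0,0,0,0],[-0.26,-0.015,0,0,0,0],[-0.26,-0.015,0,0,0,0],[-0.26,-0.015,0,0,0,0],[-0.26,-0.015,0,0,0,0],[-0.26,-0.015,0,0,0,0],[-0.26,-0.015,0,0,0,0],[-0.26,-0.015,0,0,0,0],[-0.25,-0.015,0,0,0,0],[-0.15,-0.015,0,0,0,0],[0,0,0,0,0,0]]]' 0
python3 - <<'E'
from h import *
c=cam('top')
over('p7t',c,[((255,0,255),ring(.547,.2025,.093,.029)),((0,255,255),ring(.547,.2025,.131,.011))],110,300,160,320)
to(.5435,-.3575,.21,.053)
E
```

```text
time_s: 42.15
eef_pos: [0.5345, -0.3375, 0.2175]
eef_rot: [-0.012, 0.687, 0.726, -0.004]
wrist_force: [-0.3, 0.3, 1.6]
opening: 0.996
pos [ 0.5346 -0.3361  0.2173] t 42.2 F [ 0.3  0.3 -0.4] op 1.001
shift mm(world) [  8.9 -21.4  -7.3]  tool units [-0.1096  0.0394  0.0343]
turn units [-0.0074 -0.0041  0.001 ] q6 -0.8
tool y dir deg 3.2 x [-0.056  0.998  0.013]
```

View pics/p7t.png

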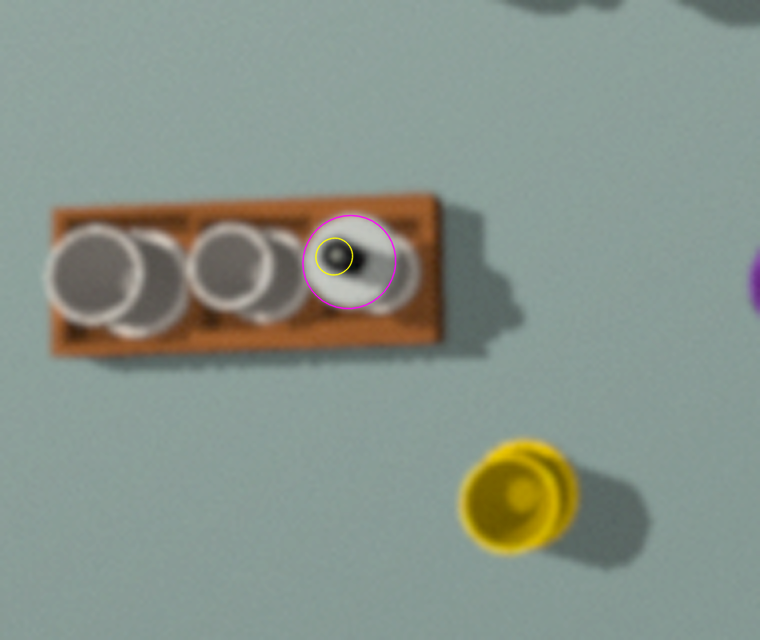

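Small pestle is home: collar and knob rings coincide with the prediction at u≈198, v≈225 (top view). On to the medium pestle.

```bash
python3 -m pendant '[[[-0.1,0.03,0,-0.007,-0.004,0],[0,0,0.05,0,0,0],[0,0,0,0,0,0]]]' 0; python3 -c "
from h import *
to(.5435,-.3575,.122,.053)"
```

```text
time_s: 42.58
eef_pos: [0.5424, -0.3539, 0.2047]
eef_rot: [-0.001, 0.686, 0.728, 0.0]
wrist_force: [0.6, -0.3, -1.5]
opening: 1.002
pos [ 0.5424 -0.3539  0.2047] t 42.58 F [ 0.6 -0.3 -1.5] op 1.002
shift mm(world) [  1.1  -3.6 -82.7]  tool units [-0.0193  0.0051  0.4136]
turn units [-0.0003 -0.0006  0.0019] q6 -0.82
tool y dir deg 3.4 x [-0.059  0.998  0.002]
```

```bash
python3 -m pendant '[[[-0.019,0.002,0.05,0,0,0.002],[0,0,0.12,0,0,0],[0,0,0.12,0,0,0],[0,0,0.08,0,0,0],[0,0,0,0,0,0]]]' 0; python3 -c "
from h import *
to(.5435,-.3575,.122,.053)"
```

```text
time_s: 43.2
eef_pos: [0.5437, -0.3561, 0.1276]
eef_rot: [-0.001, 0.688, 0.726, 0.0]
wrist_force: [-0.2, 0.1, 0.2]
opening: 0.999
pos [ 0.5437 -0.3561  0.1276] t 43.2 F [-0.2  0.1  0.2] op 0.999
shift mm(world) [-0.2 -1.4 -5.6]  tool units [-0.0069 -0.0014  0.0281]
turn units [-0.0002 -0.0005  0.0004] q6 -0.817
tool y dir deg 3.1 x [-0.054  0.999  0.002]
```

```bash
python3 -m pendant '[[[-0.007,-0.001,0.018,0,0,0],[0,0,0,0,0,0]]]' 0;  python3 -m pendant '[[[0,0,0,0,0,0],[0,0,0,0,0,0],[0,0,0,0,0,0],[0,0,0,0,0,0],[0,0,0,0,0,0],[0,0,0,0,0,0],[0,0,0,0,0,0],[0,0,0,0,0,0]]]' 1; python3 -c "
from h import *
x,y,_=loc(RACK,-.0245,-.08,0)
print(x,y)
to(x,y,.122,.053)"
```

```text
time_s: 43.45
eef_pos: [0.5444, -0.3582, 0.1254]
eef_rot: [0.0, 0.688, 0.726, 0.0]
wrist_force: [0.2, -0.6, 0.8]
opening: 0.996
time_s: 44.45
eef_pos: [0.5453, -0.3592, 0.1278]
eef_rot: [0.002, 0.688, 0.726, 0.0]
wrist_force: [-0.4, -0.7, 1.2]
opening: 0.264
0.4861724174479998 -0.3611855584701
pos [ 0.5453 -0.3592  0.1278] t 44.45 F [-0.4 -0.7  1.2] op 0.264
shift mm(world) [-59.2  -2.   -5.8]  tool units [ 0.006  -0.296   0.0277]
turn units [0.0011 0.0009 0.0004] q6 -0.819
tool y dir deg 3.1 x [-0.054  0.999 -0.003]
```

```bash
python3 -m pendant '[[[0,0,-0.02,0,0,0],[0,0,0,0,0,0]]]'; python3 -m pendant '[[[0,-0.04,0,0,0,0],[0,-0.05,0,0,0,0],[0,0,0,0,0,0]]]'; python3 -c "
from h import *
x,y,_=loc(RACK,-.0245,-.08,0)
to(x,y,.13,.053)"
```

```text
time_s: 44.7
eef_pos: [0.5449, -0.3588, 0.1311]
eef_rot: [0.001, 0.688, 0.726, 0.0]
wrist_force: [0.9, -0.4, -1.3]
opening: 0.26
time_s: 45.08
eef_pos: [0.5249, -0.3594, 0.1302]
eef_rot: [0.001, 0.688, 0.726, 0.0]
wrist_force: [0.1, 0.0, -1.9]
opening: 0.261
pos [ 0.5249 -0.3594  0.1302] t 45.08 F [ 0.1  0.  -1.9] op 0.261
shift mm(world) [-38.8  -1.8  -0.2]  tool units [ 0.0014 -0.194   0.0007]
turn units [0.0003 0.0002 0.0004] q6 -0.841
tool y dir deg 3.1 x [-0.054  0.999 -0.   ]
```

```bash
python3 -m pendant '[[[0,-0.05,0,0,0,0],[0,-0.05,0,0,0,0],[0,-0.05,0,0,0,0],[0,-0.035,0,0,0,0],[0,0,0,0,0,0]]]'; python3 -c "
from h import *
c=cam('scene'); over('q2s',c,[],80,270,180,340)
x,y,_=loc(RACK,-.0245,-.08,0)
to(x,y,.22,.053)"
```

```text
time_s: 45.7
eef_pos: [0.4849, -0.3617, 0.1304]
eef_rot: [0.001, 0.688, 0.726, 0.0]
wrist_force: [-0.2, -0.1, -1.9]
opening: 0.258
pos [ 0.4852 -0.3617  0.1304] t 45.75 F [ 0.8 -0.8 -1.3] op 0.257
shift mm(world) [ 1.   0.6 89.6]  tool units [ 0.0021  0.0056 -0.4478]
turn units [0.0004 0.0003 0.0002] q6 -0.891
tool y dir deg 3.1 x [-0.054  0.999 -0.001]
```

View pics/q2s.png

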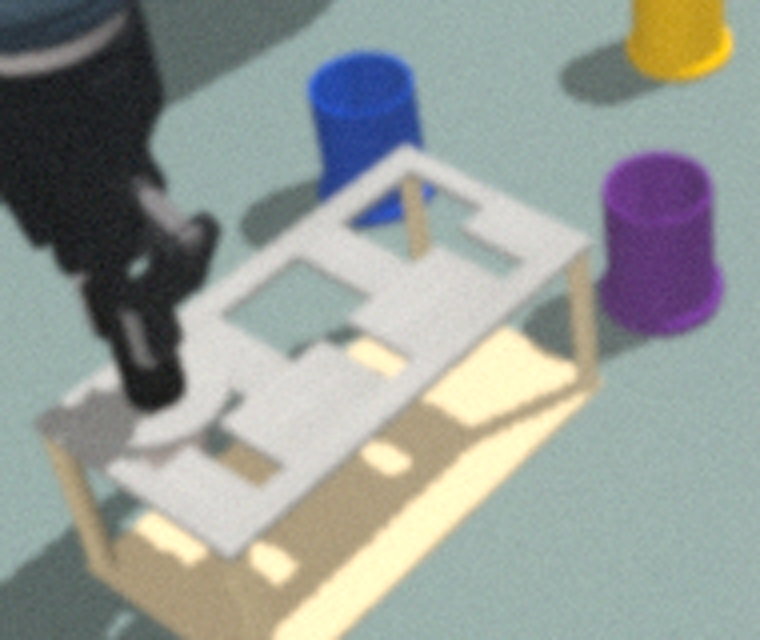

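```bash
python3 -m pendant '[[[0,0.004,-0.03,0,0,0],[0,0,-0.06,0,0,0],[0,0,-0.08,0,0,0],[0,0,-0.08,0,0,0],[0,0,-0.1,0,0,0],[0,0,-0.12,0,0,0],[0,0,-0.12,0,0,0],[0,0,-0.06,0,0,0],[0,0,0,0,0,0]]]'; python3 -c "
from h import *
to(.544,.2785,.25,.049)"
```

```text
time_s: 46.88
eef_pos: [0.4878, -0.3621, 0.2729]
eef_rot: [0.004, 0.687, 0.726, 0.0]
wrist_force: [-0.4, 0.0, -2.7]
opening: 0.261
pos [ 0.4878 -0.3621  0.2729] t 46.88 F [-0.4  0.  -2.7] op 0.261
shift mm(world) [ 56.2 640.6 -22.9]  tool units [3.1835 0.4563 0.0969]
turn units [0.0019 0.002  0.0019] q6 -0.889
tool y dir deg 3.2 x [-0.055  0.998 -0.006]
```

```bash
python3 -m pendant '[[[0.1,0.012,0,0,0,0],[0.2,0.03,0,0,0,0],[0.25,0.035,0,0,0,0],[0.25,0.035,0,0,0,0],[0.25,0.035,0,0,0,0],[0.25,0.035,0,0,0,0],[0.25,0.035,0,0,0,0],[0.25,0.035,0,0,0,0],[0.25,0.035,0,0,0,0],[0.25,0.035,0,0,0,0],[0.2,0.03,0,0,0,0],[0.1,0.02,0,0,0,0]]]'; python3 -c "
from h import *
to(.544,.2785,.25,.049)"
```

```text
time_s: 48.38
eef_pos: [0.5213, 0.1905, 0.2585]
eef_rot: [-0.008, 0.687, 0.727, -0.003]
wrist_force: [0.0, -0.9, -2.6]
opening: 0.26
pos [0.5213 0.1905 0.2585] t 48.38 F [ 0.  -0.9 -2.6] op 0.26
shift mm(world) [22.7 88.  -8.5]  tool units [0.4325 0.1389 0.0436]
turn units [-0.0047 -0.0022  0.0025] q6 0.074
tool y dir deg 3.3 x [-0.057  0.998  0.007]
```

```bash
python3 -m pendant '[[[0.2,0.07,0,-0.003,-0.002,0],[0.15,0.045,0,-0.003,-0.001,0],[0.06,0.01,0,0,0,0],[0,0,0,0,0,0],[0,0,0,0,0,0]]]'; python3 -c "
from h import *
c=cam('scene')
o=telemetry.get_obs();p=o['eef_pos']
over('q4s',c,[((255,0,255),ring(p[0],p[1],p[2]-.0178,.032)),((0,255,255),ring(p[0],p[1],p[2]-.0898,.008))],230,370,70,190,5)
to(.544,.2772,.2,.049)"
```

```text
time_s: 49.0
eef_pos: [0.5349, 0.2791, 0.2531]
eef_rot: [-0.0, 0.685, 0.729, -0.004]
wrist_force: [0.3, -0.8, -1.4]
opening: 0.261
pos [0.535  0.279  0.2531] t 49.05 F [ 0.5  0.2 -2.7] op 0.259
shift mm(world) [  9.   -1.8 -53.1]  tool units [-0.0105  0.046   0.2652]
turn units [-0.0019  0.0015  0.0039] q6 0.225
tool y dir deg 3.5 x [-0.061  0.998 -0.005]
```

View pics/q4s.png

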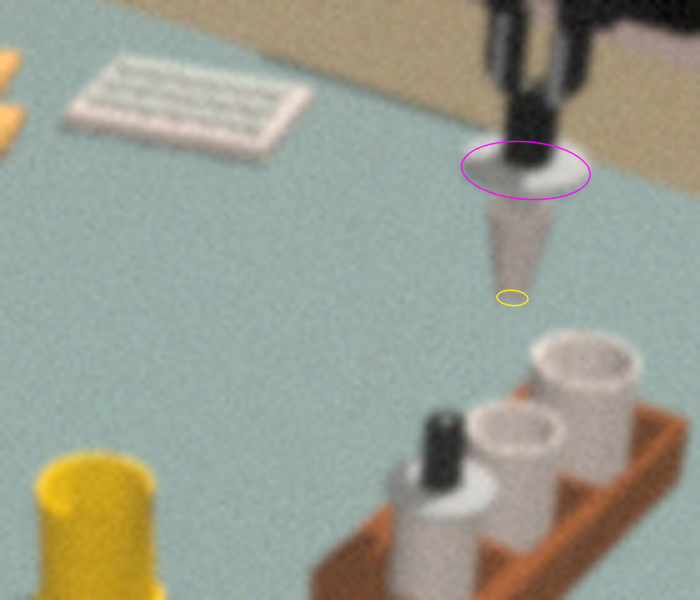

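```bash
python3 -m pendant '[[[-0.01,0.042,0,-0.003,0,0.003],[0,0,0.06,0,0,0],[0,0,0.12,0,0,0],[0,0,0.1,0,0,0],[0,0,0,0,0,0]]]'; python3 -c "
from h import *
to(.544,.2772,.18,.049)"
```

```text
time_s: 49.68
eef_pos: [0.545, 0.2737, 0.194]
eef_rot: [0.003, 0.691, 0.723, -0.0]
wrist_force: [-0.4, 0.0, -1.5]
opening: 0.26
pos [0.545  0.2737 0.194 ] t 49.67 F [-0.4  0.  -1.5] op 0.26
shift mm(world) [ -1.    3.5 -14. ]  tool units [ 0.0182 -0.0046  0.07  ]
turn units [ 0.0013  0.0016 -0.0009] q6 0.229
tool y dir deg 2.7 x [-0.046  0.999 -0.005]
```

```bash
python3 -m pendant '[[[0.018,-0.005,0,0,0,0],[0,0,0.04,0,0,0],[0,0,0.03,0,0,0],[0,0,0,0,0,0]]]'; python3 -c "
from h import *
c=cam('scene')
o=telemetry.get_obs();p=o['eef_pos']
over('q5s',c,[((255,0,255),ring(p[0],p[1],p[2]-.0178,.032)),((0,255,255),ring(.544,.2785,.088,.0265))],230,370,90,190,5)
to(.544,.2772,.1058,.049)"
```

```text
time_s: 50.18
eef_pos: [0.545, 0.2775, 0.181]
eef_rot: [0.004, 0.691, 0.723, 0.001]
wrist_force: [0.7, -0.2, -2.7]
opening: 0.261
pos [0.5452 0.2775 0.1814] t 50.23 F [-0.3 -0.8 -2.3] op 0.26
shift mm(world) [ -1.2  -0.3 -75.6]  tool units [ 2.000e-04 -8.800e-03  3.778e-01]
turn units [ 0.0024  0.0014 -0.001 ] q6 0.236
tool y dir deg 2.6 x [-0.046  0.999 -0.004]
```

View pics/q5s.png

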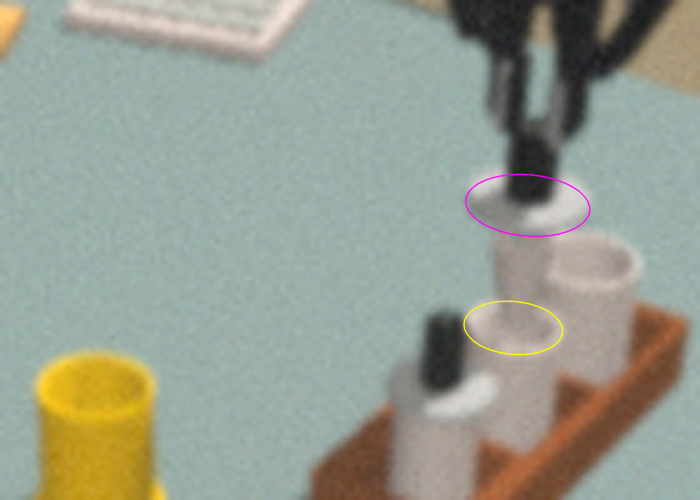

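```bash
python3 -m pendant '[[[0,-0.007,0.06,0,0,0],[0,0,0.06,0,0,0],[0,0,0.06,0,0,0],[0,0,0.05,0,0,0],[0,0,0,0,0,0]]]'; python3 -c "
from h import *
to(.544,.2772,.1058,.049)"
```

```text
time_s: 50.85
eef_pos: [0.5435, 0.2771, 0.1314]
eef_rot: [0.004, 0.691, 0.723, 0.001]
wrist_force: [-0.0, 0.9, -2.5]
opening: 0.264
pos [0.5435 0.2771 0.1314] t 50.85 F [-0.   0.9 -2.5] op 0.264
shift mm(world) [  0.5   0.1 -25.6]  tool units [0.0011 0.0015 0.1278]
turn units [ 0.002   0.0015 -0.001 ] q6 0.237
tool y dir deg 2.6 x [-0.046  0.999 -0.005]
```

```bash
python3 -m pendant '[[[0,0.001,0.03,0,0,0],[0,0,0.03,0,0,0],[0,0,0.025,0,0,0],[0,0,0.02,0,0,0],[0,0,0,0,0,0]]]'; python3 -c "
from h import *
to(.544,.2772,.1058,.049)"
```

```text
time_s: 51.48
eef_pos: [0.5446, 0.2772, 0.1097]
eef_rot: [0.004, 0.691, 0.723, 0.001]
wrist_force: [0.1, -0.3, -1.7]
opening: 0.261
pos [0.5446 0.2772 0.1097] t 51.48 F [ 0.1 -0.3 -1.7] op 0.261
shift mm(world) [-0.6 -0.  -3.9]  tool units [ 0.0001 -0.0031  0.0194]
turn units [ 0.0024  0.0013 -0.001 ] q6 0.237
tool y dir deg 2.6 x [-0.046  0.999 -0.004]
```

```bash
python3 -m pendant '[[[0,-0.002,0.012,0,0,0],[0,0,0.01,0,0,0],[0,0,0.006,0,0,0],[0,0,0,0,0,0]]]'; python3 -m pendant '[[[0,0,0.008,0,0,0],[0,0,0,0,0,0]]]'; python3 -m pendant '[[[0,0,0.008,0,0,0],[0,0,0,0,0,0]]]'
```

```text
time_s: 51.98
eef_pos: [0.5451, 0.2776, 0.106]
eef_rot: [0.005, 0.691, 0.723, 0.002]
wrist_force: [0.1, 0.7, -2.2]
opening: 0.259
time_s: 52.22
eef_pos: [0.5455, 0.2778, 0.1058]
eef_rot: [0.005, 0.691, 0.723, 0.003]
wrist_force: [-1.8, 0.4, -2.2]
opening: 0.26
time_s: 52.48
eef_pos: [0.5458, 0.278, 0.1058]
eef_rot: [0.005, 0.691, 0.723, 0.003]
wrist_force: [-1.5, -0.7, -1.3]
opening: 0.257
```

Seated at the predicted height (0.1058). Release and retreat.

```bash
python3 -m pendant '[[[0,0,0,0,0,0],[0,0,0,0,0,0],[0,0,0,0,0,0],[0,0,0,0,0,0]]]' 0.5; python3 -m pendant '[[[0,0,-0.05,0,0,0],[0,0,-0.1,0,0,0],[0,0,-0.2,0,0,0],[0,0,-0.2,0,0,0],[0,0,-0.1,0,0,0],[0,0,0,0,0,0]]]'; python3 -m pendant '[[[-0.2,0,0,0,0,0],[-0.25,0,0,0,0,0],[-0.25,0,0,0,0,0],[-0.25,0,0,0,0,0],[-0.25,0,0,0,0,0],[-0.2,0,0,0,0,0],[0,0,0,0,0,0],[0,0,0,0,0,0]]]'
python3 - <<'E'
from h import *
cs=[cam('scene'),cam('top')]
M=(255,0,255);Y=(0,255,255)
po=[]
for x,y,r,k in((.547,.2025,.029,.011),(.5445,.2785,.032,.0135)): po+=[(M,ring(x,y,.093,r)),(Y,ring(x,y,.131,k))]
over('f1t',cs[1],po,110,300,160,320); over('f1s',cs[0],po,230,370,100,200,5)
for c,n in zip(cs,("st","tt")): cv2.imwrite(f"pics/f{n}.png",cv2.resize(c["pixels"],(800,600)))
E
```

```text
time_s: 52.98
eef_pos: [0.5464, 0.2779, 0.1052]
eef_rot: [0.006, 0.691, 0.723, 0.004]
wrist_force: [-1.0, -0.6, 0.1]
opening: 0.498
time_s: 53.72
eef_pos: [0.5451, 0.2784, 0.2425]
eef_rot: [0.006, 0.691, 0.723, 0.005]
wrist_force: [-0.2, -0.6, -0.6]
opening: 0.498
time_s: 54.72
eef_pos: [0.5546, -0.0084, 0.2351]
eef_rot: [0.002, 0.69, 0.724, 0.002]
wrist_force: [-0.9, 0.3, 0.3]
opening: 0.501
```

View pics/f1t.png

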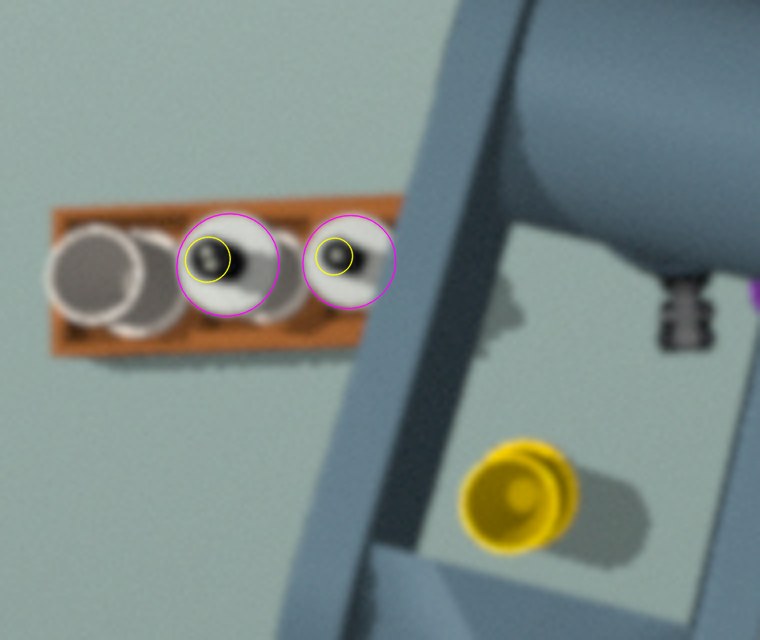

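View pics/f1s.png

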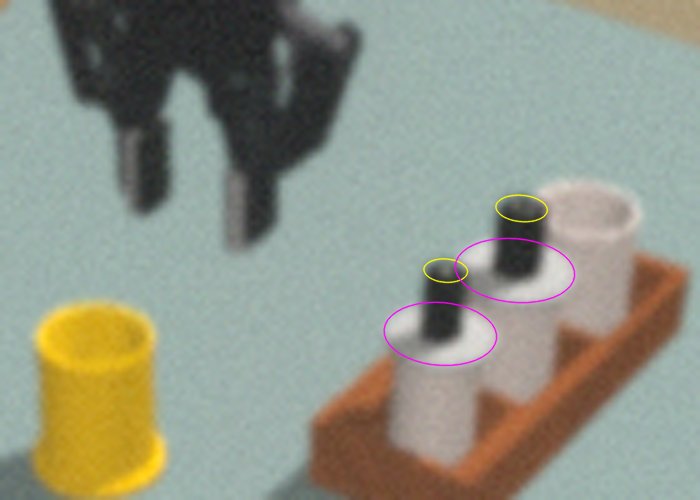

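View pics/fst.png

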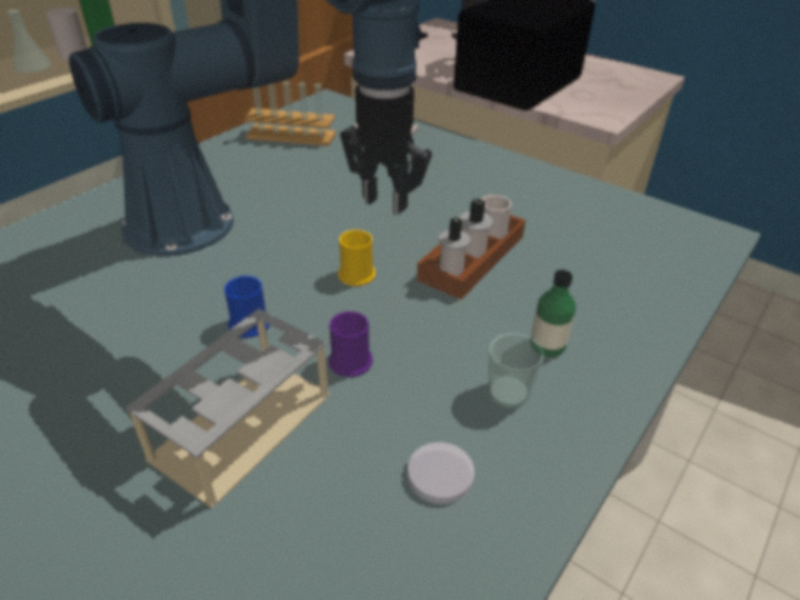

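```bash
python3 -c "
from h import *
print(ctrl.hand_in())"
```

```text
the job is handed in; nothing more can be done
None
```

The job is done and handed in at about 55 s. All three mortars stand in the caddy pockets of their own size, and the two pestles that were there are nested home.

- **Pestles present:** only the small one (1 dot) and the medium one (2 dots) were on the rack. The large pestle was missing, so its mortar stands empty in its pocket. Each pestle was slid along its slot to the wide end and lifted out there.
- **Knocked mortar:** the large mortar was pushed about 3 cm aside during the run. I measured it again before picking it up.
- **Seating:** on insertion each pestle stopped coming down at the expected home height (tool at 103.3 mm against 103.2 mm for the small one, 105.8 against 105.8 mm for the medium one).
- **Final pictures:** in both cameras the collars and knobs match the outlines predicted for the home position. The bottle, beaker, dish and the coloured look-alikes look to be where they were at the start, and the robot was clear of everything.
- **Checks that failed:** some automatic outline fits were no use. In the top view the arm hid the medium mortar, and the top-view fits of the mortars standing in the caddy came out 2 to 6 cm off. One fit of the small pestle while it was carried disagreed by about 15 mm. In those cases I relied on the scene camera or on outlines drawn over the pictures, which agreed with the tool readings to about 1 or 2 mm.

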